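# Load the warming block and change over its feed

## Task

Bring the warming block's changeover lever to upright (centre off) and leave it there for the work: lift the two thin aluminium spacer plates out of the row and put them in the steel tray, and push every white cartridge that stands on the bench down into the row, each between its neighbours, which are nudged apart and not toppled. When all the cartridges stand fully home and upright in the trough, put the lever right over to the other side from where it began. Nothing goes into the trough while the first feed is on; leave the other things on the bench where they are.

Things in the scene. Friction and masses are not known exactly. Their poses are not given: they have to be found in the camera images.
- rack: warming block, fixed: cream base 120 by 324 mm, 20 mm high, carrying an aluminium trough along its y: inside 66 mm (x) by 288 mm (y), floor 20 mm above the bench, side walls 5 mm thick rising 22 mm above that floor, end walls 10 mm thick rising 40 mm above it. Origin: centre of the base's underside, at bench level; turned by up to 0.25 rad.
- spacer1: bare aluminium spacer plate, thinner than the cartridges: 60 mm (its x) by 12 mm (its y), 54 mm high, with an aluminium grip tab 36 by 10 mm from 54 to 82 mm above the underside; 120 g. Starts upright in the row, in the gap between row2 and row3. Origin: centre of the underside, z up.
- spacer2: bare aluminium spacer plate, thinner than the cartridges: 60 mm (its x) by 12 mm (its y), 54 mm high, with an aluminium grip tab 36 by 10 mm from 54 to 82 mm above the underside; 120 g. Starts upright in the row, in the gap between row4 and row5. Origin: centre of the underside, z up.
- tray: open steel tray on the bench, fixed, 110 mm (x) by 140 mm (y), 35 mm high, walls and floor 4 mm. Origin: centre of the underside.
- feed_box: cream changeover box, fixed, 110 mm (x) by 130 mm (y), 55 mm high, with the switch lever on top. Origin: centre of the underside.
- switch (a joint): changeover lever on the feed box, in rad: 0 = upright, centre off; -0.6 = leaning fully to the box's -y side (the feed in use at the start), +0.6 = leaning fully to the box's +y side (the other feed). Turns about the box's x axis, knob at +y for positive values. It stays wherever it is left (no spring, about 2 N at the knob moves it), with stops at -0.6 and +0.6 and no detent.
- switch_knob (a point): centre of the lever's black ball knob, 18 mm diameter, 55 mm from the pivot on a steel stem 8 mm thick.
- switch_pivot (a point): the lever's pivot, at the middle of the feed box's top, 55 mm above the bench.
- cart1: white plastic cartridge: block 60 (its x) x 24 (its y) x 54 mm high, grey grip tab 36 (x) x 10 (y) mm on it, 54 to 82 mm above the underside; the block's top 10 mm slope in to the tab, its bottom 12 mm are a heavy steel shoe whose lowest 6 mm taper to a foot 55 x 19 mm; 150 g. Origin: centre of the underside, z up. Starts loose, standing on the bench to the left of the rack; may be absent (three to five are there).
- cart2: white plastic cartridge: block 60 (its x) x 24 (its y) x 54 mm high, grey grip tab 36 (x) x 10 (y) mm on it, 54 to 82 mm above the underside; the block's top 10 mm slope in to the tab, its bottom 12 mm are a heavy steel shoe whose lowest 6 mm taper to a foot 55 x 19 mm; 150 g. Origin: centre of the underside, z up. Starts loose, standing on the bench to the left of the rack; may be absent (three to five are there).
- cart3: white plastic cartridge: block 60 (its x) x 24 (its y) x 54 mm high, grey grip tab 36 (x) x 10 (y) mm on it, 54 to 82 mm above the underside; the block's top 10 mm slope in to the tab, its bottom 12 mm are a heavy steel shoe whose lowest 6 mm taper to a foot 55 x 19 mm; 150 g. Origin: centre of the underside, z up. Starts loose, standing on the bench to the left of the rack; may be absent (three to five are there).
- cart4: white plastic cartridge: block 60 (its x) x 24 (its y) x 54 mm high, grey grip tab 36 (x) x 10 (y) mm on it, 54 to 82 mm above the underside; the block's top 10 mm slope in to the tab, its bottom 12 mm are a heavy steel shoe whose lowest 6 mm taper to a foot 55 x 19 mm; 150 g. Origin: centre of the underside, z up. Starts loose, standing on the bench to the left of the rack; may be absent (three to five are there).
- cart5: white plastic cartridge: block 60 (its x) x 24 (its y) x 54 mm high, grey grip tab 36 (x) x 10 (y) mm on it, 54 to 82 mm above the underside; the block's top 10 mm slope in to the tab, its bottom 12 mm are a heavy steel shoe whose lowest 6 mm taper to a foot 55 x 19 mm; 150 g. Origin: centre of the underside, z up. Starts loose, standing on the bench to the left of the rack; may be absent (three to five are there).
- row1: cartridge just like cart1, already standing in the trough, number 1 of 6 counted from the rack's -y end; smooth, slides easily along it (friction about 0.3). At the start about 20 mm (17 to 24) lies between neighbours and at each end: less than a cartridge's thickness. Origin: centre of the underside, z up.
- row2: cartridge just like cart1, already standing in the trough, number 2 of 6 counted from the rack's -y end; smooth, slides easily along it (friction about 0.3). At the start about 20 mm (17 to 24) lies between neighbours and at each end: less than a cartridge's thickness. Origin: centre of the underside, z up.
- row3: cartridge just like cart1, already standing in the trough, number 3 of 6 counted from the rack's -y end; smooth, slides easily along it (friction about 0.3). At the start about 20 mm (17 to 24) lies between neighbours and at each end: less than a cartridge's thickness. Origin: centre of the underside, z up.
- row4: cartridge just like cart1, already standing in the trough, number 4 of 6 counted from the rack's -y end; smooth, slides easily along it (friction about 0.3). At the start about 20 mm (17 to 24) lies between neighbours and at each end: less than a cartridge's thickness. Origin: centre of the underside, z up.
- row5: cartridge just like cart1, already standing in the trough, number 5 of 6 counted from the rack's -y end; smooth, slides easily along it (friction about 0.3). At the start about 20 mm (17 to 24) lies between neighbours and at each end: less than a cartridge's thickness. Origin: centre of the underside, z up.
- row6: cartridge just like cart1, already standing in the trough, number 6 of 6 counted from the rack's -y end; smooth, slides easily along it (friction about 0.3). At the start about 20 mm (17 to 24) lies between neighbours and at each end: less than a cartridge's thickness. Origin: centre of the underside, z up.
- marker: bystander: black marker pen lying on the bench, 12 mm thick, 120 mm long; origin on its underside at mid-length; to be left alone.
- dish: bystander: flat glass dish, 60 mm across, 14 mm high; origin: centre of the underside; to be left alone.
- jar: bystander: small jar, 44 mm across, 60 mm high; origin: centre of the underside; to be left alone.

How it is judged (in metres and radians):
On the way, in this order (a step that is already met when the one before it is completed fails the run):
1. the lever is brought to upright, centre off, and left there (value of joint switch between -0.15 and 0.15 rad), for 1 s.
2. with the lever still at centre off, both spacers are in the tray and every cartridge stands home in the row (all of step 1 and x of spacer1 in the frame of tray between -0.055 and 0.055 m and y of spacer1 in the frame of tray between -0.07 and 0.07 m and z of each of spacer1, spacer2 in the frame of tray below 0.034 m and x of spacer2 in the frame of tray between -0.055 and 0.055 m and y of spacer2 in the frame of tray between -0.07 and 0.07 m and x of cart1 in the frame of rack between -0.008 and 0.008 m and y of cart1 in the frame of rack between -0.135 and 0.135 m and z of cart1 in the frame of rack between 0.014 and 0.025 m and angle between each of cart1, cart2, cart3, cart4, cart5, row1, row2, row3, row4, row5, row6's own z axis and vertical below 0.14 rad and angle between the x axis of each of cart1, cart2, cart3, cart4, cart5, row1, row2, row3, row4, row5, row6 and the x axis of rack, either way round below 0.14 rad and x of cart2 in the frame of rack between -0.008 and 0.008 m and y of cart2 in the frame of rack between -0.135 and 0.135 m and z of cart2 in the frame of rack between 0.014 and 0.025 m and x of cart3 in the frame of rack between -0.008 and 0.008 m and y of cart3 in the frame of rack between -0.135 and 0.135 m and z of cart3 in the frame of rack between 0.014 and 0.025 m and x of cart4 in the frame of rack between -0.008 and 0.008 m and y of cart4 in the frame of rack between -0.135 and 0.135 m and z of cart4 in the frame of rack between 0.014 and 0.025 m and x of cart5 in the frame of rack between -0.008 and 0.008 m and y of cart5 in the frame of rack between -0.135 and 0.135 m and z of cart5 in the frame of rack between 0.014 and 0.025 m and x of row1 in the frame of rack between -0.008 and 0.008 m and y of row1 in the frame of rack between -0.135 and 0.135 m and z of row1 in the frame of rack between 0.014 and 0.025 m and x of row2 in the frame of rack between -0.008 and 0.008 m and y of row2 in the frame of rack between -0.135 and 0.135 m and z of row2 in the frame of rack between 0.014 and 0.025 m and x of row3 in the frame of rack between -0.008 and 0.008 m and y of row3 in the frame of rack between -0.135 and 0.135 m and z of row3 in the frame of rack between 0.014 and 0.025 m and x of row4 in the frame of rack between -0.008 and 0.008 m and y of row4 in the frame of rack between -0.135 and 0.135 m and z of row4 in the frame of rack between 0.014 and 0.025 m and x of row5 in the frame of rack between -0.008 and 0.008 m and y of row5 in the frame of rack between -0.135 and 0.135 m and z of row5 in the frame of rack between 0.014 and 0.025 m and x of row6 in the frame of rack between -0.008 and 0.008 m and y of row6 in the frame of rack between -0.135 and 0.135 m and z of row6 in the frame of rack between 0.014 and 0.025 m), for 0.3 s.
3. the lever is put over to the other side (value of joint switch above 0.48 rad), for 0.3 s.
At the end, for the whole second after the job is handed in: Lever over to the other side (above 0.48 rad); both spacers in the tray; every cartridge, old and new, on the trough floor (within 5 mm), upright and square (within 0.14 rad), at rest. The lever stayed at centre off (within 0.15 rad) through the loading (value of joint switch above 0.48 rad and x of spacer1 in the frame of tray between -0.055 and 0.055 m and y of spacer1 in the frame of tray between -0.07 and 0.07 m and z of each of spacer1, spacer2 in the frame of tray below 0.034 m and x of spacer2 in the frame of tray between -0.055 and 0.055 m and y of spacer2 in the frame of tray between -0.07 and 0.07 m and x of cart1 in the frame of rack between -0.008 and 0.008 m and y of cart1 in the frame of rack between -0.135 and 0.135 m and z of cart1 in the frame of rack between 0.014 and 0.025 m and angle between each of cart1, cart2, cart3, cart4, cart5, row1, row2, row3, row4, row5, row6's own z axis and vertical below 0.14 rad and angle between the x axis of each of cart1, cart2, cart3, cart4, cart5, row1, row2, row3, row4, row5, row6 and the x axis of rack, either way round below 0.14 rad and x of cart2 in the frame of rack between -0.008 and 0.008 m and y of cart2 in the frame of rack between -0.135 and 0.135 m and z of cart2 in the frame of rack between 0.014 and 0.025 m and x of cart3 in the frame of rack between -0.008 and 0.008 m and y of cart3 in the frame of rack between -0.135 and 0.135 m and z of cart3 in the frame of rack between 0.014 and 0.025 m and x of cart4 in the frame of rack between -0.008 and 0.008 m and y of cart4 in the frame of rack between -0.135 and 0.135 m and z of cart4 in the frame of rack between 0.014 and 0.025 m and x of cart5 in the frame of rack between -0.008 and 0.008 m and y of cart5 in the frame of rack between -0.135 and 0.135 m and z of cart5 in the frame of rack between 0.014 and 0.025 m and x of row1 in the frame of rack between -0.008 and 0.008 m and y of row1 in the frame of rack between -0.135 and 0.135 m and z of row1 in the frame of rack between 0.014 and 0.025 m and x of row2 in the frame of rack between -0.008 and 0.008 m and y of row2 in the frame of rack between -0.135 and 0.135 m and z of row2 in the frame of rack between 0.014 and 0.025 m and x of row3 in the frame of rack between -0.008 and 0.008 m and y of row3 in the frame of rack between -0.135 and 0.135 m and z of row3 in the frame of rack between 0.014 and 0.025 m and x of row4 in the frame of rack between -0.008 and 0.008 m and y of row4 in the frame of rack between -0.135 and 0.135 m and z of row4 in the frame of rack between 0.014 and 0.025 m and x of row5 in the frame of rack between -0.008 and 0.008 m and y of row5 in the frame of rack between -0.135 and 0.135 m and z of row5 in the frame of rack between 0.014 and 0.025 m and x of row6 in the frame of rack between -0.008 and 0.008 m and y of row6 in the frame of rack between -0.135 and 0.135 m and z of row6 in the frame of rack between 0.014 and 0.025 m and linear speed of each of cart1, cart2, cart3, cart4, cart5, row1, row2, row3, row4, row5, row6, spacer1, spacer2 below 0.02 m/s); the robot touches nothing.
It fails at once if a cartridge is put into the trough while the first feed is on (value of joint switch below -0.3 rad and ((x of cart1 in the frame of rack between -0.03 and 0.03 m and y of cart1 in the frame of rack between -0.135 and 0.135 m and z of cart1 in the frame of rack below 0.05 m) or (x of cart2 in the frame of rack between -0.03 and 0.03 m and y of cart2 in the frame of rack between -0.135 and 0.135 m and z of cart2 in the frame of rack below 0.05 m) or (x of cart3 in the frame of rack between -0.03 and 0.03 m and y of cart3 in the frame of rack between -0.135 and 0.135 m and z of cart3 in the frame of rack below 0.05 m) or (x of cart4 in the frame of rack between -0.03 and 0.03 m and y of cart4 in the frame of rack between -0.135 and 0.135 m and z of cart4 in the frame of rack below 0.05 m) or (x of cart5 in the frame of rack between -0.03 and 0.03 m and y of cart5 in the frame of rack between -0.135 and 0.135 m and z of cart5 in the frame of rack below 0.05 m))).
It fails at once if the lever is put to the other side before any new cartridge is in the trough (value of joint switch above 0.3 rad and not (x of cart1 in the frame of rack between -0.03 and 0.03 m and y of cart1 in the frame of rack between -0.135 and 0.135 m and z of cart1 in the frame of rack below 0.05 m) and not (x of cart2 in the frame of rack between -0.03 and 0.03 m and y of cart2 in the frame of rack between -0.135 and 0.135 m and z of cart2 in the frame of rack below 0.05 m) and not (x of cart3 in the frame of rack between -0.03 and 0.03 m and y of cart3 in the frame of rack between -0.135 and 0.135 m and z of cart3 in the frame of rack below 0.05 m) and not (x of cart4 in the frame of rack between -0.03 and 0.03 m and y of cart4 in the frame of rack between -0.135 and 0.135 m and z of cart4 in the frame of rack below 0.05 m) and not (x of cart5 in the frame of rack between -0.03 and 0.03 m and y of cart5 in the frame of rack between -0.135 and 0.135 m and z of cart5 in the frame of rack below 0.05 m)).
It fails at once if a cartridge of the row is toppled (angle between any of row1, row2, row3, row4, row5, row6's own z axis and vertical above 0.8 rad).
It fails at once if a bystander is knocked away (over 5 cm) (distance of any of marker, dish, jar from where it was at the start of the episode above 0.05 m).
Of cart1, cart2, cart3, cart4, cart5 only 3 to 5 are there at a start; the rules pass over those that are not, and their reading is None.
At some moment in a run one of cart1, cart2, cart3, cart4, cart5 may be knocked a few centimetres aside while the robot is not near it.
Once in a run the grip may slacken for a moment while it holds something.
It also fails if it takes over 210 s, if anything falls off the work surface, if the arm or the gripper's body presses on something with over 40 N, if the wrist force passes 120 N, or if a joint passes its speed limit or range.

## Robot

A 6-joint arm with a two-finger parallel gripper is mounted at the origin on the work surface. World frame = base frame: x ahead of the robot, y to its left, z up, the work surface at z = 0. Lengths are in mm, angles in degrees, forces in N, time in s.
With the tool pointing down it reaches from about 350 to 850 mm from the base axis. Payload 8.1 kg.
Tool frame: the origin (TCP) lies between the finger pads; the fingertips stand 22 mm ahead of it and the grasp point (between the pads) lies 3 mm ahead of it; z points along the fingers, y is the line along which they close (so a half turn about z gives the same grasp; the last joint's range is limited). The gripper opens to 85 mm and grips with 20 to 120 N. Pads are 22 mm wide; open, the fingers measure 114 mm over their backs; the gripper's body (76 mm by 85 mm) begins 54 mm behind the grasp point. The pads swing forward as they close: fully open they stand 13 mm farther back than shut.
Start: joints at [64.263, 7.471, 85.268, -0, 87.261, -4.893], TCP at [213.476, 560.744, 253.292] pointing down, gripper open.
Joint ranges: [-169.43, 169.43], [-51.17, 129.36], [1.28, 143.12], [-76.62, 256.62], [0, 156.53], [-152.29, 152.29]. Speed limits (degrees/s): [136.94, 136.94, 159.86, 180, 180, 180].

## Interface

Orientations are given as [roll, pitch, yaw] about the fixed x, y, z axes, in that order (R = Rz(yaw) Ry(pitch) Rx(roll)).
In Python, from bench import sense, snapshot, calibration, hand_in gives the robot as it stands.
- The arm moves only by the shell command python3 -m crank 'ROWS' [FORCE]. ROWS is JSON, a list of rows, each a list of 5 numbers: the shift along the tool's x, y, z in cm, then the turn about the tool's z in rad, then the finger opening in cm, from 0 to 8.54. A call has 1 to 20 rows; each row is the pose to reach, as a shift and turn from the pose commanded when the call began, along the tool's axes at that moment; what a row does not reach only later rows make up. A row lasts 1/10 s, in which the tool goes at most 50 mm and 8.59 degrees, less where a joint would pass 70% of its speed; a pose out of reach is approached as far as the arm can. A call with a gripper value outside its range is refused whole. The fingers move at their own pace and stop on an object; FORCE is the grip in N (left out, the last holds). Time passes only in rows, so rows that repeat a pose let the fingers close. It gives the time, the measured TCP pose, the force, the opening and the grip force at its end, in the units of the state.
- sense(): the state, without advancing time (a new reading comes with each control period).
- snapshot(name): name is "scene" or "top"; returns (picture, depth): 420x560x3 uint8, red, green, blue; 420x560 float32, mm along the optical axis (not along the pixel's ray), 0 where there is no reading.
- calibration(name): a dict with "fovy" (degrees; the focal length in pixels is half the picture's height over the tangent of half this angle, whatever the lens; pixels are square), "cx", "cy" (the principal point, pixels), "rvec" (rotation vector, rad) and "tvec" (3), from world to camera coordinates, as OpenCV has them. Camera axes: x right, y down, z forward; pixel columns grow to the right and rows downward; lengths in mm; the calibration is good to about 2 mm. A picture is of the moment at which its call begins. calibration takes no time and is no camera call.
- hand_in(): hands the job in; it is judged then, once.
The state is a dict: "time": time; "joint_pos": joint angles; "qd": joint speeds; "joint_efforts": joint torques, N m; "tool_pos": TCP position; "tcp_rot": TCP orientation; "ft_force": force on the tool from outside, world axes, zero at the start; "wrist_torque": the same for the moment, N m; "finger_gap": finger opening in mm; "grip_force": force on a finger pad.
Only numpy, scipy, OpenCV 4.12 (cv2) and the standard library are available. Lean on these libraries where they do the work, as an engineer would, in place of code of your own. Each camera call takes 0.05 s, during which the arm holds its last target. There are 200 camera calls.

## Working session

There is one attempt and no reset: what is moved stays moved. The work goes in short steps, Python scripts to look and compute and a shell command to move; the robot and the scene stay as the last step left them, time stands still between calls to the robot, and variables do not carry over. Pictures are saved under pics/ and viewed, at most 14 in all, crops included, and the job is handed in when it is done.

```bash
ls; mkdir -p pics
cat > h.py <<'E'
import numpy as np, cv2
from bench import sense, snapshot, calibration, hand_in
from scipy.spatial.transform import Rotation as R
def cam(n):
    c=calibration(n); f=210/np.tan(np.radians(c["fovy"])/2)
    M=R.from_rotvec(c["rvec"]).as_matrix(); return f,c["cx"],c["cy"],M,np.array(c["tvec"])
def cloud(n,d):
    f,cx,cy,M,t=cam(n); v,u=np.mgrid[0:d.shape[0],0:d.shape[1]]
    P=np.stack([(u-cx)/f*d,(v-cy)/f*d,d],-1)
    P=(P-t)@M; P[d<=0]=np.nan; return P
def save(n,img): cv2.imwrite(n,cv2.cvtColor(img,cv2.COLOR_RGB2BGR))
E
python3 - <<'E'
from h import *
print(sense())
for n in("scene","top"):
    print(calibration(n)); p,d=snapshot(n); save(f"pics/{n}0.png",p); np.savez(f"{n}0.npz",p=p,d=d)
    f,cx,cy,M,t=cam(n); print("cam pos",-M.T@t, "axis",M[2], np.nanmin(cloud(n,d)[...,2]))
E
```

```text
pics
{'time': 0.0, 'joint_pos': array([ 6.42639191e+01,  7.51605336e+00,  8.53296821e+01,  3.21725252e-04,
        8.72602359e+01, -4.89459226e+00]), 'qd': array([ 0.04667599, -0.05011376,  0.03213527,  0.01982265, -0.04046115,
        0.07454184]), 'joint_efforts': array([-1.47740418e-03, -5.69388986e+01, -5.00555956e+01, -3.67867324e-04,
        1.46347174e-02, -4.48419814e-05]), 'tool_pos': array([213.242747  , 560.28783774, 252.23066571]), 'tcp_rot': array([-1.79894442e+02, -9.36193653e-03,  1.59158487e+02]), 'ft_force': array([-0.06532269,  0.68787022,  0.05719194]), 'wrist_torque': array([-0.02323854,  0.02744826,  0.01946013]), 'grip_force': 0.0, 'finger_gap': 85.32945134728048}
{'fovy': 43.4394293444008, 'cx': 276.92605226376867, 'cy': 209.02540038301407, 'rvec': array([ 1.26987882,  2.52543849, -0.69365137]), 'tvec': array([ 339.88171661, -349.80763647, 1567.64178821])}
cam pos [1078.49987844  389.85962654 1174.83327488] axis [-0.40384201 -0.30818473 -0.86135579] -774.2779594139964
{'fovy': 49.16467645374313, 'cx': 283.97886051870125, 'cy': 204.64189799829308, 'rvec': array([ 2.00808376, -2.22367968,  0.22191136]), 'tvec': array([  39.03550058,  576.33963152, 1041.2292242 ])}
cam pos [ 3.57957573e+02 -5.95287148e-01  1.13565640e+03] axis [ 0.19949904 -0.01741112 -0.97974333] -775.4595849052797
```

View pics/scene0.png

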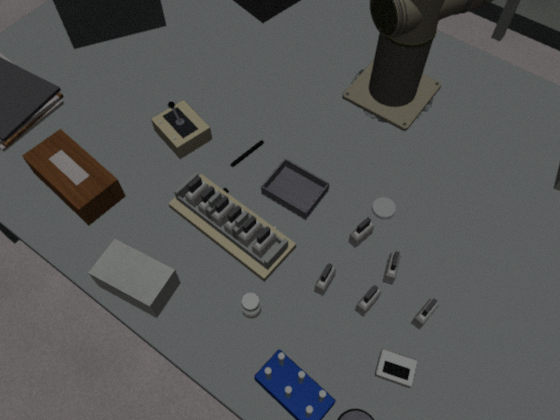

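View pics/top0.png

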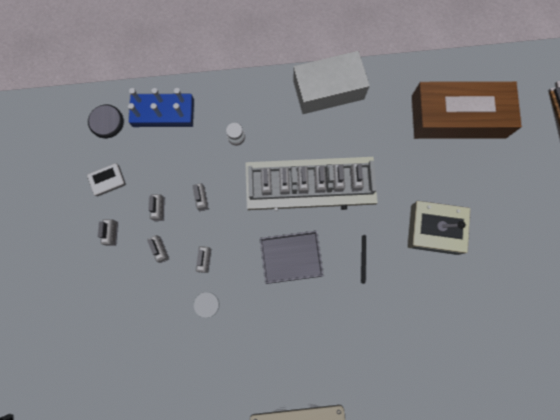

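The five loose cartridges are at top-view pixels (105,232), (156,208), (157,248), (199,197) and (203,259). The rack is at (311,183), the tray at (291,258), and the feed box at (441,227) with its knob leaning right (world -y). The marker lies at (363,259), the dish at (206,305) and the jar at (235,132).

```bash
cat >> h.py <<'E'
def comps(P,lo,hi,box,minpx=12):
    z=P[...,2]; m=(z>lo)&(z<hi)&(P[...,0]>box[0])&(P[...,0]<box[1])&(P[...,1]>box[2])&(P[...,1]<box[3])
    n,l,s,c=cv2.connectedComponentsWithStats(m.astype(np.uint8),connectivity=8); out=[]
    for i in range(1,n):
        if s[i,4]<minpx: continue
        q=P[l==i]; (c0,wh,a)=cv2.minAreaRect(q[:,:2].astype(np.float32))
        w,h=wh; a=a if w>=h else a+90; a=(a+90)%180-90
        e=np.linalg.eigh(np.cov(q[:,:2].T))[1][:,1]; pa=np.degrees(np.arctan2(e[1],e[0])); pa=(pa+90)%180-90
        out.append((np.round(q[:,:2].mean(0),1),np.round(c0,1),np.round((max(w,h),min(w,h)),1),round(a,1),round(pa,1),round(float(np.median(q[:,2])),1),s[i,4]))
    return out
E
python3 - <<'E'
from h import *
for n in("top","scene"):
    z=np.load(n+"0.npz"); P=cloud(n,z["d"])
    r=P[(np.abs(P[...,2])<12)&(P[...,0]>250)&(P[...,0]<750)&(np.abs(P[...,1])<400)]
    A=np.c_[r[:,:2],np.ones(len(r))]; k=np.linalg.lstsq(A,r[:,2],rcond=None)[0]; print(n,"plane",k,(r[:,2]-A@k).std())
    for nm,lo,hi,b,mp in(("tabs",70,90,(300,750,100,560),8),("rowtabs",93,112,(450,700,-200,150),8),("base",13,27,(430,720,-260,220),100),("tray",27,42,(300,500,-100,120),30),("box",48,62,(350,560,-520,-250),100),("knob",75,115,(350,560,-520,-250),5)):
        print(nm)
        for o in comps(P,lo,hi,b,mp): print("  ",*o)
E
```

```text
top plane [-1.73101974e-03 -7.39382784e-05  9.53467232e-01] 2.4501807115205865
tabs
   [624.4 184.4] [624.8 185. ] [36.9 10.4] 5.2 5.6 80.7 78
   [607.7 291.9] [608.3 293. ] [35.8 11.9] -4.6 -4.9 81.0 91
   [558.2 411. ] [559.  412.1] [36.1 11.9] -5.6 -6.3 81.0 100
   [506.2 293.7] [506.3 294.1] [35.7 10.2] 18.9 17.7 81.2 88
   [469.8 187. ] [470.1 187.7] [34.9 10.9] -10.6 -12.6 81.1 85
rowtabs
   [ 634.5 -134.1] [ 634.1 -134.3] [35.6  9.8] -3.3 -3.2 101.6 75
   [ 631.9 -156.6] [ 632.5 -157. ] [34.7 10.2] -2.8 -3.0 101.1 73
   [ 628.1 -197.8] [ 630.2 -197.5] [34.8  3.8] 1.6 -1.0 99.3 28
   [638.5 -48.1] [638.3 -47.3] [36.   9.4] -5.7 -3.8 101.5 68
   [636.5 -70.2] [637.9 -70.6] [36.2  9.4] -6.0 -3.6 101.3 70
   [ 632.7 -111.8] [ 634.3 -112.2] [35.   9.7] -4.3 -3.9 101.4 71
   [640.9  19.1] [641.9  19.2] [36.8  8.9] -2.2 -5.0 101.6 62
   [638.4 -24.8] [638.7 -23.9] [35.4  9.4] -5.4 -4.2 101.8 65
base
   [624.4 -85.9] [632.1 -90.8] [324.2 130.8] 86.5 85.6 19.6 2109
   [ 633.7 -182.8] [ 634.  -182.8] [61.9 18. ] -6.7 -4.6 20.3 158
   [ 630.2 -229. ] [ 631.2 -229.5] [62.7 17.5] -10.5 -5.
[... 968 characters left out ...]
35.2] [37.5 12.2] -0.0 -0.5 102.6 82
   [ 639.7 -112.6] [ 638.6 -114. ] [39.1 12. ] -3.5 -3.1 100.9 85
   [643.2 -71. ] [642.2 -71.2] [36.5 12.6] -8.5 -7.5 101.9 85
   [643.5 -48.3] [642.7 -48.9] [37.  11.1] -6.4 -3.6 102.6 79
   [644.6 -24.8] [644.  -25.5] [36.9 11.9] -4.0 -4.9 101.7 91
   [647.6  18.7] [646.6  18.5] [37.1 11.7] -3.7 -4.3 102.0 85
base
   [659.2 -73.9] [635.7 -92.2] [327.4 132.6] 86.8 88.4 21.1 1905
   [505.5  -5.6] [503.7  -5.1] [158.6  68.6] -58.4 -74.4 20.3 166
tray
   [433.  -21.9] [452.3 -24.9] [143.6  96.2] -88.9 -88.8 34.0 295
box
   [ 497. -383.] [ 493.6 -387.9] [137.1 110.3] 76.3 81.4 56.0 1469
knob
   [ 489.  -408.5] [ 487.3 -407. ] [30.3 15.3] -89.9 81.5 101.1 63
```

```bash
cat >> h.py <<'E'
def go(*ts):
    """print tool-frame shift (cm) and turn (rad) from measured pose to each world target (x,y,z,psi)"""
    s=sense(); p=np.array(s["tool_pos"]); r=s["tcp_rot"]; ps=r[2]
    M=R.from_euler("xyz",[180,0,ps],degrees=True).as_matrix()
    print("at",np.round(p,1),np.round(r,1),"j",np.round(s["joint_pos"],0),"F",np.round(s["ft_force"],1),"gap",round(s["finger_gap"],1),"t",round(s["time"],1))
    for t in ts:
        th=np.radians((ps-t[3]+180)%360-180); print(t,"->",np.round(M.T@(np.array(t[:3])-p)/10,2),round(th,3))
E
python3 - <<'E'
from h import *
go((560,100,250,70),(484,-417,180,-13.4),(484,-417,97,-13.4))
E
```

```text
at [213.3 560.3 252.3] [-179.9   -0.   159.2] j [64.  8. 85.  0. 87. -5.] F [-1.  -0.4  0. ] gap 85.1 t 0.1
(560, 100, 250, 70) -> [-48.78 -30.68   0.23] 1.556
(484, -417, 180, -13.4) -> [-60.07 -81.7    7.23] 3.012
(484, -417, 97, -13.4) -> [-60.07 -81.7   15.53] 3.012
```

```bash
python3 -m crank '[[-48.8,-30.7,0.2,1.55,5],[-48.8,-30.7,0.2,1.55,5],[-48.8,-30.7,0.2,1.55,5],[-48.8,-30.7,0.2,1.55,5],[-48.8,-30.7,0.2,1.55,5],[-48.8,-30.7,0.2,1.55,5],[-48.8,-30.7,0.2,1.55,5],[-48.8,-30.7,0.2,1.55,5],[-48.8,-30.7,0.2,1.55,5],[-60.1,-81.7,4,3.01,5],[-60.1,-81.7,4,3.01,5],[-60.1,-81.7,4,3.01,5],[-60.1,-81.7,4,3.01,5],[-60.1,-81.7,7.2,3.01,5],[-60.1,-81.7,7.2,3.01,5],[-60.1,-81.7,7.2,3.01,5],[-60.1,-81.7,7.2,3.01,5],[-60.1,-81.7,7.2,3.01,5],[-60.1,-81.7,7.2,3.01,5],[-60.1,-81.7,7.2,3.01,5]]' 25
python3 - <<'E'
from h import *
go((484,-417,180,-13.4),(484,-417,97,-13.4))
E
```

```text
time: 2.1
tool_pos: [483.8, -346.9, 190.5]
tcp_rot: [-180.0, 0.0, -13.1]
ft_force: [0.8, 1.1, 1.0]
finger_gap: 50.0
grip_force: 0.0
at [ 483.8 -346.9  190.5] [-180.     0.   -13.1] j [-41.   9.  90.   0.  81.  63.] F [0.8 1.1 1. ] gap 50.0 t 2.1
(484, -417, 180, -13.4) -> [1.61 6.82 1.05] 0.005
(484, -417, 97, -13.4) -> [1.61 6.82 9.35] 0.005
```

```bash
python3 -m crank '[[1.6,6.8,1,0,5],[1.6,6.8,1,0,5],[1.6,6.8,1,0,5],[1.6,6.8,5,0,5],[1.6,6.8,8.7,0,5],[1.6,6.8,8.7,0,5],[1.6,6.8,8.7,0,5],[1.6,6.8,8.7,0,0],[1.6,6.8,8.7,0,0],[1.6,6.8,8.7,0,0],[1.6,6.8,8.7,0,0],[1.6,6.8,8.7,0,0],[1.6,6.8,8.7,0,0]]' 25
python3 - <<'E'
from h import *
go((491.5,-387,113,-13.4))
p,d=snapshot("scene"); np.save("d.npy",d); save("pics/l1.png",cv2.resize(p[60:220,100:300],None,fx=3,fy=3))
E
```

```text
time: 3.4
tool_pos: [486.4, -415.9, 107.4]
tcp_rot: [179.9, -0.2, -12.7]
ft_force: [-0.2, 1.4, 7.1]
finger_gap: 20.4
grip_force: 22.3
at [ 486.4 -415.9  107.4] [179.9  -0.2 -12.7] j [-45.  19.  87.   0.  73.  58.] F [-0.2  1.4  7.1] gap 20.4 t 3.4
(491.5, -387, 113, -13.4) -> [-0.14 -2.93 -0.56] 0.012
```

View pics/l1.png

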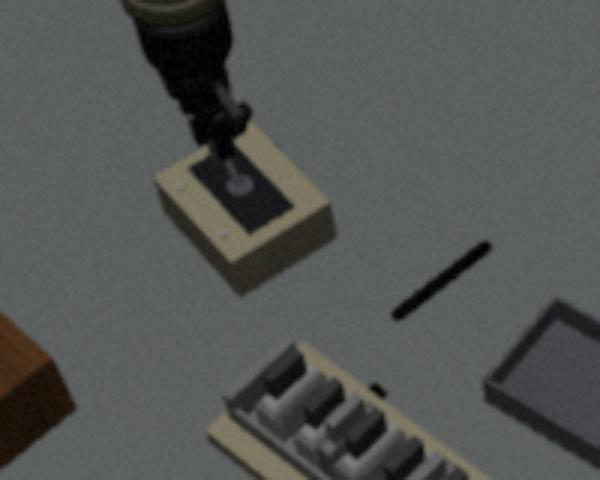

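```bash
python3 -m crank '[[0,-0.6,-0.3,0,0],[0,-1.2,-0.55,0,0],[0,-1.8,-0.75,0,0],[0,-2.4,-0.85,0,0],[0,-3.05,-0.9,0,0],[0,-3.05,-0.9,0,0],[0,-3.05,-0.9,0,0],[0,-3.05,-0.9,0,4],[0,-3.05,-0.9,0,4],[0,-3.05,-0.9,0,4],[0,-3.05,-0.9,0,4],[0,-3.05,-6,0,4],[0,-3.05,-12,0,4],[0,-3.05,-12,0,4],[0,-3.05,-12,0,4]]'
python3 - <<'E'
from h import *
# move away target so cameras see the box
go((640,-140,220,-93.7),(640,-140,220,86.3))
p,d=snapshot("scene"); save("pics/l2.png",cv2.resize(p[60:220,100:300],None,fx=3,fy=3))
E
```

```text
time: 4.95
tool_pos: [493.2, -386.3, 228.0]
tcp_rot: [179.8, -0.3, -12.7]
ft_force: [-0.0, 0.4, -0.3]
finger_gap: 40.2
grip_force: 0.0
at [ 493.2 -386.3  228. ] [179.8  -0.3 -12.7] j [-43.  12.  83.   0.  85.  60.] F [-0.   0.4 -0.3] gap 40.2 t 5.0
(640, -140, 220, -93.7) -> [  8.9  -27.26   0.8 ] 1.413
(640, -140, 220, 86.3) -> [  8.9  -27.26   0.8 ] -1.728
```

View pics/l2.png

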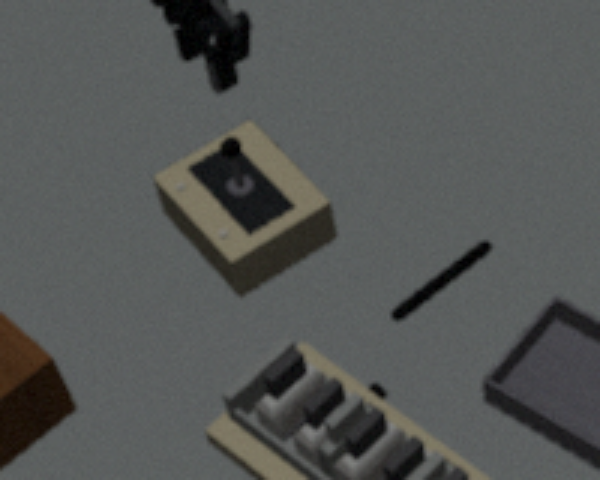

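```bash
python3 -m crank '[[8.9,-27.3,0.8,-1.73,6],[8.9,-27.3,0.8,-1.73,6],[8.9,-27.3,0.8,-1.73,6],[8.9,-27.3,0.8,-1.73,6],[8.9,-27.3,0.8,-1.73,6],[8.9,-27.3,0.8,-1.73,6],[8.9,-27.3,0.8,-1.73,6],[8.9,-27.3,0.8,-1.73,6],[8.9,-27.3,0.8,-1.73,6],[8.9,-27.3,0.8,-1.73,6],[8.9,-27.3,0.8,-1.73,6],[8.9,-27.3,0.8,-1.73,6],[8.9,-27.3,0.8,-1.73,6],[8.9,-27.3,0.8,-1.73,6]]'
python3 - <<'E'
from h import *
go((636.7,-134.7,140,86.3),(636.7,-134.7,96,86.3))
p,d=snapshot("scene"); P=cloud("scene",d)
print(comps(P,75,125,(400,600,-450,-300),5))
f,cx,cy,M,t=cam("scene"); c=M@np.array([493,-386,110])+t; print(f*c[:2]/c[2]+[cx,cy])
p,d=snapshot("top"); P=cloud("top",d); print(comps(P,75,125,(400,600,-450,-300),5)); save("pics/t.png",p)
E
```

```text
time: 6.4
tool_pos: [637.8, -138.2, 213.9]
tcp_rot: [-179.8, -0.0, 86.2]
ft_force: [0.0, 0.3, 0.3]
finger_gap: 59.9
grip_force: 0.0
at [ 637.8 -138.2  213.9] [-179.8   -0.    86.2] j [-17.  17.  79.  -0.  85. -13.] F [0.  0.3 0.3] gap 59.9 t 6.4
(636.7, -134.7, 140, 86.3) -> [ 0.34 -0.13  7.39] -0.001
(636.7, -134.7, 96, 86.3) -> [ 0.34 -0.13 11.79] -0.001
[]
[176.62885591 109.84930884]
[(array([ 488.3, -383.7]), array([ 488.2, -384.2]), array([15.4, 15.3]), 37.5, np.float64(66.2), 114.0, np.int32(61))]
```

```bash
python3 -m crank '[[0.35,-0.1,4,0,6],[0.35,-0.1,7.4,0,6],[0.35,-0.1,10,0,6],[0.35,-0.1,11.8,0,6],[0.35,-0.1,11.8,0,6],[0.35,-0.1,11.8,0,6],[0.35,-0.1,11.8,0,3],[0.35,-0.1,11.8,0,3],[0.35,-0.1,11.8,0,3],[0.35,-0.1,11.8,0,3],[0.35,-0.1,11.8,0,3],[0.35,-0.1,11.8,0,3]]' 60
python3 - <<'E'
from h import *
go((637,-134,220,86.3))
E
```

```text
time: 7.7
tool_pos: [639.2, -135.3, 100.4]
tcp_rot: [179.8, 0.0, 86.4]
ft_force: [-1.0, 0.1, 5.5]
finger_gap: 34.8
grip_force: 59.4
at [ 639.2 -135.3  100.4] [179.8   0.   86.4] j [-16.  22.  85.  -0.  73. -13.] F [-1.   0.1  5.5] gap 34.8 t 7.7
(637, -134, 220, 86.3) -> [  0.11  -0.22 -11.96] 0.001
```

```bash
python3 -m crank '[[0,0,-1.5,0,3],[0,0,-4,0,3],[0,0,-8,0,3],[0,0,-12,0,3],[0,0,-12,0,3],[0,0,-12,0,3]]'
python3 - <<'E'
from h import *
go()
for n in("scene","top"):
    p,d=snapshot(n); P=cloud(n,d); np.savez(n+"1.npz",p=p,d=d)
    z=P[...,2]; m=(z>28)&(z<41)&(P[...,0]>340)&(P[...,0]<570)&(P[...,1]>-120)&(P[...,1]<80)
    m&=cv2.inRange(p,(0,0,0),(140,140,140))>0
    print(n,cv2.minAreaRect(P[m][:,:2].astype(np.float32)),m.sum())
    for o in comps(P,93,112,(600,700,-215,150),8): print(*o)
    if n=="scene": save("pics/s1.png",cv2.resize(p[130:300,140:360],None,fx=3,fy=3))
E
```

```text
time: 8.3
tool_pos: [638.9, -135.1, 220.9]
tcp_rot: [179.8, 0.0, 86.4]
ft_force: [-0.2, -0.7, -1.7]
finger_gap: 34.9
grip_force: 60.1
at [ 638.9 -135.1  220.9] [179.8   0.   86.4] j [-16.  16.  79.   0.  85. -13.] F [-0.2 -0.7 -1.7] gap 34.9 t 8.3
scene ((459.4672546386719, -24.42876434326172), (115.77176666259766, 141.9818572998047), 1.4962069988250732) 427
[ 640.1 -201.9] [ 639.2 -203.4] [30.2 13.6] -1.7 -4.6 102.2 65
[ 643.2 -155.4] [ 640.5 -153.2] [33.7 11.5] -22.9 -11.5 98.2 30
[ 639.9 -112.3] [ 639.3 -113. ] [36.9 12.2] -3.0 -3.3 101.9 84
[643.5 -70.8] [642.1 -71.2] [36.3 12.1] -7.0 -5.1 102.2 84
[643.7 -48.5] [642.8 -49.1] [37.7 11.1] -4.3 -3.7 101.6 85
[644.5 -24.9] [643.5 -25.9] [38.6 11.8] -3.3 -4.3 101.9 88
[648.   18.8] [646.6  18.8] [36.2 12.3] -7.0 -5.0 102.0 87
top ((454.2698974609375, 17.84902572631836), (110.59639739990234, 58.37542724609375), 1.179189682006836) 143
[ 629.8 -201.2] [ 629.9 -201.8] [35.5 10.4] -2.3 -3.5 101.2 76
[641.4 -47.5] [638.2 -47.1] [36.3  9.4] -6.5 -8.4 101.4 53
[ 633.3 -111.7] [ 634.7 -112.2] [35.7 10.4] -3.2 -4.1 101.7 72
[640.7  19.2] [641.7  19. ] [35.7  9. ] -2.2 -5.5 101.7 63
[638.3 -24.8] [638.4 -24. ] [36.   9.4] -5.1 -4.4 101.3 65
[ 616.9 -155.4] [ 617.  -155.1] [9.3 3.6] 77.3 75.8 101.6 10
```

View pics/s1.png

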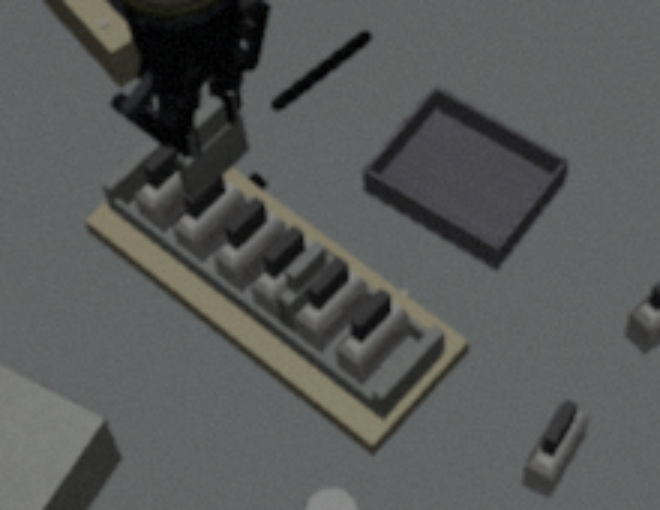

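```bash
python3 -m crank '[[6.65,-18.45,0,0,3],[6.65,-18.45,0,0,3],[6.65,-18.45,0,0,3],[6.65,-18.45,0,0,3],[6.65,-18.45,5,0,3],[6.65,-18.45,10,0,3],[6.65,-18.45,12,0,3],[6.65,-18.45,13.3,0,3],[6.65,-18.45,13.3,0,3],[6.65,-18.45,13.3,0,3],[6.65,-18.45,13.5,0,3]]'
python3 - <<'E'
from h import *
go((459,-57,84.4,86.4))
E
```

```text
time: 9.5
tool_pos: [458.2, -57.0, 83.5]
tcp_rot: [-180.0, 0.0, 86.4]
ft_force: [-10.1, 0.7, 26.6]
finger_gap: 34.6
grip_force: 66.0
at [458.2 -57.   83.5] [-180.     0.    86.4] j [-13.  -5. 117.  -0.  69. -10.] F [-10.1   0.7  26.6] gap 34.6 t 9.5
(459, -57, 84.4, 86.4) -> [ 0.01  0.08 -0.09] -0.0
```

```bash
python3 -m crank '[[0,0,-0.1,0,6],[0,0,-0.1,0,6],[0,0,-0.1,0,6],[0,0,-4,0,6],[0,0,-9,0,6],[0,0,-13.6,0,6],[2,18.4,-13.6,0,6],[2,18.4,-13.6,0,6],[2,18.4,-13.6,0,6],[2,18.4,-13.6,0,6],[2,18.4,-13.6,0,6]]'
python3 - <<'E'
from h import *
go((643,-48.6,140,86.3),(643,-48.6,97,86.3))
p,d=snapshot("scene"); P=cloud("scene",d)
print(comps(P,70,95,(400,520,-120,80),5))
E
```

```text
time: 10.6
tool_pos: [645.3, -48.1, 216.3]
tcp_rot: [-179.9, -0.0, 86.4]
ft_force: [-1.3, 0.5, 0.0]
finger_gap: 59.9
grip_force: 0.0
at [645.3 -48.1 216.3] [-179.9   -0.    86.4] j [-9. 16. 80.  0. 85. -5.] F [-1.3  0.5  0. ] gap 59.9 t 10.6
(643, -48.6, 140, 86.3) -> [-0.06 -0.23  7.63] 0.002
(643, -48.6, 97, 86.3) -> [-0.06 -0.23 11.93] 0.002
[(array([460.9, -56.2]), array([459.7, -56.8]), array([36.6, 11.6]), -1.2, np.float64(-4.9), 85.3, np.int32(88))]
```

Spacer1 stands in the tray. Now spacer2.

```bash
python3 -m crank '[[-0.05,-0.2,4,0,6],[-0.05,-0.2,8,0,6],[-0.05,-0.2,10.5,0,6],[-0.05,-0.2,11.9,0,6],[-0.05,-0.2,11.9,0,6],[-0.05,-0.2,11.9,0,3],[-0.05,-0.2,11.9,0,3],[-0.05,-0.2,11.9,0,3],[-0.05,-0.2,11.9,0,3],[-0.05,-0.2,11.9,0,3],[-0.05,-0.2,11.9,0,3],[-0.05,-0.2,10,0,3],[-0.05,-0.2,8,0,3],[-0.05,-0.2,4,0,3],[-0.05,-0.2,0,0,3],[-0.05,-0.2,0,0,3]]' 60
python3 - <<'E'
from h import *
go((459,7,220,86.3),(459,7,86,86.3))
E
```

```text
time: 12.25
tool_pos: [644.7, -49.5, 228.5]
tcp_rot: [179.2, 0.1, 86.4]
ft_force: [1.2, -1.7, 0.6]
finger_gap: 34.4
grip_force: 60.2
at [644.7 -49.5 228.5] [1.792e+02 1.000e-01 8.640e+01] j [-9. 15. 80.  0. 85. -5.] F [ 1.2 -1.7  0.6] gap 34.4 t 12.2
(459, 7, 220, 86.3) -> [  4.47 -18.89   0.85] 0.002
(459, 7, 86, 86.3) -> [  4.47 -18.89  14.25] 0.002
```

```bash
python3 -m crank '[[4.5,-18.9,0.8,0,3],[4.5,-18.9,0.8,0,3],[4.5,-18.9,0.8,0,3],[4.5,-18.9,0.8,0,3],[4.5,-18.9,5,0,3],[4.5,-18.9,9,0,3],[4.5,-18.9,12,0,3],[4.5,-18.9,13.5,0,3],[4.5,-18.9,13.8,0,3],[4.5,-18.9,13.9,0,3],[4.5,-18.9,13.9,0,3]]'
python3 - <<'E'
from h import *
go((459,7,85,86.3))
E
```

```text
time: 13.35
tool_pos: [454.5, 8.1, 83.4]
tcp_rot: [-179.9, -0.0, 86.4]
ft_force: [-23.9, 3.2, 39.4]
finger_gap: 34.8
grip_force: 75.0
at [454.5   8.1  83.4] [-179.9   -0.    86.4] j [ -5.  -6. 118.  -0.  69.  -2.] F [-23.9   3.2  39.4] gap 34.8 t 13.3
(459, 7, 85, 86.3) -> [-0.09  0.46 -0.16] 0.002
```

```bash
cat >> h.py <<'E'
Y=-3.4; C=np.array([641.5,-91.5]); yv=np.array([np.sin(np.radians(-Y)),np.cos(np.radians(Y))]); xv=np.array([yv[1],-yv[0]])
def rk(s,z): return (*(C+s*yv).round(1),z,86.6)
def loc(q): q=np.array(q)-C; return round(float(q@xv),1),round(float(q@yv),1)
E
python3 -m crank '[[0,0.3,-0.3,0,6],[0,0.3,-0.3,0,6],[0,0.3,-0.3,0,6],[0,0.3,-4,0,6],[0,0.3,-9,0,6],[0,0.3,-13,0,6],[-7,9.4,-13.6,0,6],[-14,18,-13.6,0,6],[-20,18.1,-13.6,0,6],[-20,18.1,-13.6,0,6],[-20,18.1,-13.6,0,6],[-20,18.1,-13.6,0,6],[-20,18.1,-13.6,0,6]]'
python3 - <<'E'
from h import *
go(rk(-111.3,160),rk(-111.3,97),rk(-132,97))
p,d=snapshot("scene"); P=cloud("scene",d)
print(comps(P,20,95,(400,520,-90,45),5))
E
```

```text
time: 14.65
tool_pos: [623.5, -206.1, 214.8]
tcp_rot: [-179.9, 0.0, 86.2]
ft_force: [-1.5, 0.3, 0.7]
finger_gap: 60.0
grip_force: 0.0
at [ 623.5 -206.1  214.8] [-179.9    0.    86.2] j [-23.  17.  78.  -0.  85. -19.] F [-1.5  0.3  0.7] gap 60.0 t 14.7
(np.float64(634.9), np.float64(-202.6), 160, 86.6) -> [0.42 1.11 5.48] -0.007
(np.float64(634.9), np.float64(-202.6), 97, 86.6) -> [ 0.42  1.11 11.78] -0.007
(np.float64(633.7), np.float64(-223.3), 97, 86.6) -> [-1.65  1.13 11.78] -0.007
[(array([449.7, -17.9]), array([450.9, -22.5]), array([134.9,  96.5]), -90.0, np.float64(-80.4), 43.5, np.int32(808)), (array([511.5, -28.2]), array([510.3, -27.8]), array([140.7,  46.5]), 74.9, np.float64(87.1), 30.2, np.int32(229))]
```

```bash
python3 -m crank '[[0.4,1.1,4,0,6],[0.4,1.1,8,0,6],[0.4,1.1,10.5,0,6],[0.4,1.1,11.7,0,6],[0.4,1.1,11.7,0,6],[0.4,1.1,11.7,0,3],[0.4,1.1,11.7,0,3],[0.4,1.1,11.7,0,3],[0.4,1.1,11.7,0,3],[0.4,1.1,11.7,0,3],[-0.3,1.1,11.7,0,3],[-1,1.1,11.7,0,3],[-1.65,1.1,11.7,0,3],[-1.65,1.1,11.7,0,3],[-1.65,1.1,11.7,0,6],[-1.65,1.1,11.7,0,6],[-1.65,1.1,11.7,0,6],[-1.65,1.1,11.7,0,6],[-1.65,1.1,8,0,6],[-1.65,1.1,3,0,6]]' 40
python3 - <<'E'
from h import *
go(rk(110.5,170),rk(110.5,97),rk(132,97))
E
```

```text
time: 16.7
tool_pos: [630.5, -219.1, 182.5]
tcp_rot: [-179.5, -0.2, 86.4]
ft_force: [1.0, 0.4, 0.9]
finger_gap: 59.9
grip_force: 0.0
at [ 630.5 -219.1  182.5] [-179.5   -0.2   86.4] j [-24.  20.  78.  -0.  82. -20.] F [1.  0.4 0.9] gap 59.9 t 16.7
(np.float64(648.1), np.float64(18.8), 170, 86.6) -> [23.85  0.26  1.25] -0.004
(np.float64(648.1), np.float64(18.8), 97, 86.6) -> [23.85  0.26  8.55] -0.004
(np.float64(649.3), np.float64(40.3), 97, 86.6) -> [26.01  0.25  8.55] -0.004
```

```bash
python3 -m crank '[[5,0.2,0,0,6],[10,0.2,0,0,6],[15,0.2,0,0,6],[20,0.2,0,0,6],[23.9,0.2,1,0,6],[23.9,0.2,1,0,6],[23.9,0.2,1,0,6]]'
python3 -m crank '[[0,0,4,0,6],[0,0,6.5,0,6],[0,0,7.6,0,6],[0,0,7.6,0,6],[0,0,7.6,0,3],[0,0,7.6,0,3],[0,0,7.6,0,3],[0,0,7.6,0,3],[0,0,7.6,0,3],[0.7,0,7.6,0,3],[1.4,0,7.6,0,3],[2.2,0,7.6,0,3],[2.2,0,7.6,0,3],[2.2,0,7.6,0,6],[2.2,0,7.6,0,6],[2.2,0,7.6,0,6],[2.2,0,5,0,6],[2.2,0,0,0,6],[2.2,0,-5,0,6],[2.2,0,-5,0,6]]'
python3 - <<'E'
from h import *
go((600,190,225,86.6))
for n in("scene","top"):
    p,d=snapshot(n); P=cloud(n,d); print(n)
    for o in comps(P,93,112,(600,700,-250,100),8): print(loc(o[1]),*o)
E
```

```text
time: 17.4
tool_pos: [649.7, 19.1, 175.6]
tcp_rot: [-179.9, 0.0, 86.5]
ft_force: [0.1, -0.6, 0.3]
finger_gap: 60.0
grip_force: 0.0
time: 19.4
tool_pos: [656.2, 40.0, 237.3]
tcp_rot: [179.1, -0.0, 86.4]
ft_force: [0.4, 0.1, 0.4]
finger_gap: 60.1
grip_force: 0.0
at [656.2  40.  237.3] [179.1  -0.   86.4] j [-1. 16. 77.  0. 86.  3.] F [0.4 0.1 0.4] gap 60.1 t 19.4
(600, 190, 225, 86.6) -> [14.62 -6.55  1.23] -0.004
scene
(2.5, -131.3) [ 637.  -222.7] [ 636.2 -222.7] [39.1 12.1] -1.1 -2.9 101.5 83
(0.7, -66.6) [ 638.4 -157.3] [ 638.3 -158. ] [37.3 12. ] -3.4 -3.4 101.9 84
(-0.3, -21.4) [ 640.4 -112.1] [ 639.9 -112.8] [35.6 13.2] -6.2 -2.0 102.7 83
(-0.1, 20.5) [646.3 -71.4] [642.6 -71. ] [36.9 12.5] -7.1 -0.6 102.2 69
(10.8, 66.6) [657.7 -25.5] [656.2 -25.7] [12.3 11.4] -12.2 -45.0 101.1 34
(0.7, 115.0) [650.1  23.4] [649.   23.3] [37.1 11.9] -10.8 -9.4 102.4 92
top
(-3.0, -130.8) [ 630.4 -221.4] [ 630.7 -221.9] [34.8 10.8] -3.4 -2.4 101.3 77
(-4.7, -65.8) [ 631.7 -156.7] [ 632.9 -156.9] [35.4 10.1] -5.3 -3.4 100.9 72
(-5.2, 20.6) [636.3 -70.2] [637.5 -70.6] [37.3  9.4] -5.8 -3.2 101.6 70
(-5.9, -20.7) [ 633.  -111.8] [ 634.4 -111.8] [35.7  9.8] -3.5 -2.5 101.6 73
(-4.4, 115.5) [643.  24.] [644.   24.1] [35.9  9.9] -9.1 -9.0 101.3 69
```

```bash
python3 - <<'E'
from h import *
go(rk(115.3,160),rk(115.3,96))
E
python3 -m crank '[[-1.6,-0.6,5,0,6],[-1.6,-0.6,8,0,6],[-1.6,-0.6,8,0,6],[-1.6,-0.6,8,0,6],[-1.6,-0.6,8,0,6]]' 80
python3 - <<'E'
from h import *
go(rk(115.3,96))
E
```

```text
at [653.2  40.1 229.6] [179.7  -0.   86.4] j [-1. 16. 78.  0. 86.  3.] F [-0.9  0.  -0.6] gap 59.9 t 19.5
(np.float64(648.3), np.float64(23.6), 160, 86.6) -> [-1.67 -0.39  6.96] -0.004
(np.float64(648.3), np.float64(23.6), 96, 86.6) -> [-1.67 -0.39 13.36] -0.004
time: 20.0
tool_pos: [645.8, 24.7, 148.4]
tcp_rot: [179.8, -0.0, 86.4]
ft_force: [0.4, 0.3, -0.0]
finger_gap: 59.5
grip_force: 0.0
at [645.8  24.7 148.4] [179.8  -0.   86.4] j [-2. 18. 84.  0. 78.  1.] F [ 0.4  0.3 -0. ] gap 59.5 t 20.0
(np.float64(648.3), np.float64(23.6), 96, 86.6) -> [-0.09  0.26  5.24] -0.003
```

```bash
python3 -m crank '[[-0.1,0.2,3,0,6],[-0.1,0.2,5.2,0,6],[-0.1,0.2,5.2,0,6],[-0.1,0.2,5.2,0,6],[-0.1,0.2,5.2,0,3],[-0.1,0.2,5.2,0,3],[-0.1,0.2,5.2,0,3],[-0.1,0.2,5.2,0,3],[-0.1,0.2,5.2,0,3]]' 80
python3 -m crank '[[0.5,0,0,0,3],[1,0,0,0,3],[1.6,0,0,0,3],[1.6,0,0,0,3],[1.6,0,0,0,3]]' 80
python3 - <<'E'
from h import *
go(rk(132,96))
E
```

```text
time: 20.9
tool_pos: [647.7, 23.4, 97.2]
tcp_rot: [179.8, -0.0, 86.4]
ft_force: [-3.6, 0.2, 7.4]
finger_gap: 34.6
grip_force: 79.2
time: 21.4
tool_pos: [648.7, 38.1, 97.3]
tcp_rot: [179.8, 0.1, 86.4]
ft_force: [-5.2, -5.0, 8.1]
finger_gap: 34.6
grip_force: 79.5
at [648.7  38.1  97.3] [1.798e+02 1.000e-01 8.640e+01] j [-1. 22. 85. -0. 73.  3.] F [-5.2 -5.   8.1] gap 34.6 t 21.4
(np.float64(649.3), np.float64(40.3), 96, 86.6) -> [0.23 0.05 0.13] -0.004
```

```bash
python3 -m crank '[[0.25,0,0,0,3],[0.25,0,0,0,3],[0.2,0,0,0,6],[0.2,0,0,0,6],[0.2,0,0,0,6],[0.2,0,-4,0,6],[0.2,0,-8,0,6],[5,-1,-9,-0.15,6],[10,-2,-9,-0.15,6],[14.25,-2.8,-9,-0.15,6],[14.25,-2.8,-9,-0.15,6],[14.25,-2.8,-9,-0.15,6],[14.25,-2.8,-9,-0.15,6]]'
python3 - <<'E'
from h import *
go((630,184,140,95.2),(630,184,78,95.2))
for n in("scene","top"):
    p,d=snapshot(n); P=cloud(n,d); print(n)
    for o in comps(P,93,112,(600,700,-250,100),8)+comps(P,70,90,(300,750,100,560),8): print(loc(o[1]),*o)
E
```

```text
time: 22.7
tool_pos: [628.5, 182.7, 184.1]
tcp_rot: [-180.0, 0.0, 95.0]
ft_force: [0.3, -0.1, 0.1]
finger_gap: 60.0
grip_force: 0.0
at [628.5 182.7 184.1] [-180.    0.   95.] j [12. 18. 80. -0. 82.  7.] F [ 0.3 -0.1  0.1] gap 60.0 t 22.7
(630, 184, 140, 95.2) -> [0.12 0.16 4.41] -0.004
(630, 184, 78, 95.2) -> [ 0.12  0.16 10.61] -0.004
scene
(1.7, -131.1) [ 636.4 -221.9] [ 635.4 -222.5] [36.6 13.2] -5.4 -4.7 102.2 87
(-0.5, -67.0) [ 637.7 -157.5] [ 637.  -158.4] [37.3 13.5] 1.2 -1.5 101.5 83
(0.3, -22.2) [ 639.7 -112.1] [ 640.5 -113.7] [36.9 12.6] -3.6 -2.6 102.5 85
(-1.2, 20.9) [643.7 -70.7] [641.5 -70.6] [39.2 12.1] -7.7 -3.4 101.5 87
(-2.3, 65.6) [644.5 -24.9] [643.1 -25.9] [38.8 11. ] -4.3 -4.6 102.0 89
(0.8, 128.3) [651.  37.] [649.9  36.5] [39.  11.6] -9.0 -9.6 102.0 93
(-181.9, 267.4) [476.7 186.6] [475.8 186.2] [36.3 11.1] -9.5 -11.8 81.1 87
(-151.8, 376.7) [514.  293.8] [512.3 293.5] [38.8 10. ] 18.3 18.9 82.5 80
(-27.5, 274.4) [631.8 184.7] [630.3 184. ] [37.8 10.5] 8.0 5.6 82.7 85
(-49.4, 380.7) [616.  291.8] [614.8 291.5] [37.1 10.4] -5.6 -4.9 82.9 92
(-106.8, 496.7) [566.1 410.6] [564.3 410.7] [39.2 10. ] -5.9 -6.8 82.6 90
top
(-3.3, -130.7) [ 629.8 -221.3] [ 630.5 -221.8] [35.1 10.4] -2.8 -1.8 100.8 80
(-4.8, -65.8) [ 631.4 -156.5] [ 632.8 -156.9] [35.4  9.8] -5.0 -4.5 100.9 72
(-4.6, 20.8) [636.2 -70.1] [638.1 -70.5] [37.   9.5] -5.1 -4.1 101.8 71
(-5.9, -21.0) [ 633.6 -111.8] [ 634.4 -112.1] [36.1 10.1] -3.3 -3.6 101.1 71
(-3.4, 129.1) [645.3  37.4] [645.8  37.6] [36.6  9.5] -8.9 -8.3 101.0 67
(-6.8, 67.4) [638.4 -24.8] [638.7 -23.8] [35.1  9.4] -5.8 -4.5 101.8 65
(-55.8, 382.0) [607.8 292.1] [608.5 293.1] [35.3 11.5] -4.6 -6.2 80.4 90
```

```bash
python3 -m crank '[[0.1,0.15,5,0,6],[0.1,0.15,9,0,6],[0.1,0.15,10.7,0,6],[0.1,0.15,10.7,0,6],[0.1,0.15,10.7,0,6],[0.1,0.15,10.7,0,3],[0.1,0.15,10.7,0,3],[0.1,0.15,10.7,0,3],[0.1,0.15,10.7,0,3],[0.1,0.15,10.7,0,3]]' 80
python3 -m crank '[[0,0,-5,0,3],[0,0,-10,0,3],[0,0,-15,0,3],[0,0,-15,0,3],[0,0,-15,0,3]]' 80
python3 - <<'E'
from h import *
go(rk(-105.5,225),rk(-105.5,180))
E
```

```text
time: 23.8
tool_pos: [631.9, 184.9, 80.6]
tcp_rot: [179.7, -0.0, 95.0]
ft_force: [-1.1, -0.3, 6.3]
finger_gap: 34.3
grip_force: 79.4
time: 24.3
tool_pos: [631.5, 184.9, 231.3]
tcp_rot: [179.6, -0.0, 95.0]
ft_force: [-0.2, 0.4, -2.9]
finger_gap: 34.1
grip_force: 80.5
at [631.5 184.9 231.3] [179.6  -0.   95. ] j [12. 17. 77.  0. 86.  7.] F [-0.2  0.4 -2.9] gap 34.1 t 24.3
(np.float64(635.2), np.float64(-196.8), 225, 86.6) -> [-38.06  -2.95   0.63] 0.146
(np.float64(635.2), np.float64(-196.8), 180, 86.6) -> [-38.06  -2.95   5.13] 0.146
```

```bash
python3 -m crank '[[-6,-0.5,0,0.03,3],[-12,-1,0,0.06,3],[-18,-1.5,0,0.09,3],[-24,-2,0,0.12,3],[-30,-2.5,0,0.146,3],[-36,-2.9,0,0.146,3],[-38.05,-2.95,0.5,0.146,3],[-38.05,-2.95,0.5,0.146,3],[-38.05,-2.95,0.5,0.146,3],[-38.05,-2.95,0.5,0.146,3],[-38.05,-2.95,0.5,0.146,3]]'
python3 - <<'E'
from h import *
go(rk(-105.5,190),rk(-105.5,150),rk(-105.5,100.6))
p,d=snapshot("scene"); save("pics/c1.png",cv2.resize(p[130:300,140:360],None,fx=3,fy=3))
E
```

```text
time: 25.4
tool_pos: [633.2, -196.0, 221.1]
tcp_rot: [-179.9, -0.1, 86.7]
ft_force: [0.4, -0.6, -2.0]
finger_gap: 34.1
grip_force: 80.4
at [ 633.2 -196.   221.1] [-1.799e+02 -1.000e-01  8.670e+01] j [-22.  18.  76.   0.  86. -18.] F [ 0.4 -0.6 -2. ] gap 34.1 t 25.4
(np.float64(635.2), np.float64(-196.8), 190, 86.6) -> [-0.07  0.21  3.11] 0.001
(np.float64(635.2), np.float64(-196.8), 150, 86.6) -> [-0.07  0.21  7.11] 0.001
(np.float64(635.2), np.float64(-196.8), 100.6, 86.6) -> [-0.07  0.21 12.05] 0.001
```

View pics/c1.png

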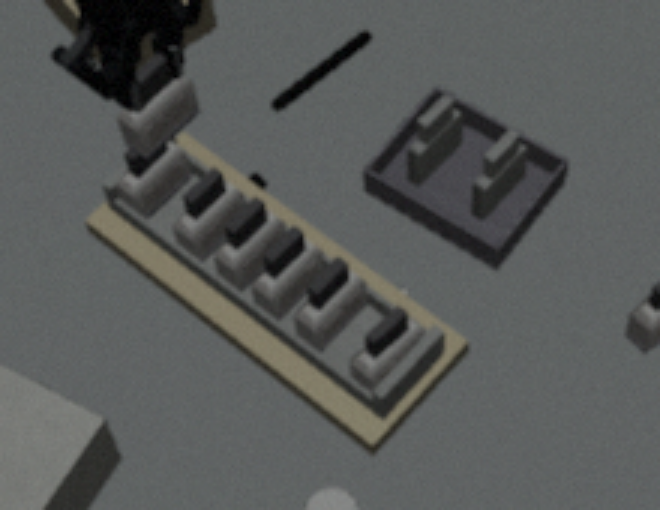

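Both spacers stand in the tray (crop (435,135) and (500,170)), and the cartridge hangs upright over gap 1–2 at (160,110). Lowering it now.

```bash
python3 -m crank '[[-0.05,0.2,3,0,3],[-0.05,0.2,6,0,3],[-0.05,0.2,7.5,0,3],[-0.05,0.2,9,0,3],[-0.05,0.2,10.5,0,3],[-0.05,0.2,11.5,0,3],[-0.05,0.2,12,0,3],[-0.05,0.2,12,0,3],[-0.05,0.2,12,0,3]]'
python3 - <<'E'
from h import *
go(rk(-105.5,100.6))
E
```

```text
time: 26.35
tool_pos: [636.0, -198.1, 103.1]
tcp_rot: [179.9, 0.0, 86.6]
ft_force: [-0.0, 0.0, -2.0]
finger_gap: 34.6
grip_force: 80.4
at [ 636.  -198.1  103.1] [179.9   0.   86.6] j [-22.  24.  82.   0.  74. -18.] F [-0.  0. -2.] gap 34.6 t 26.4
(np.float64(635.2), np.float64(-196.8), 100.6, 86.6) -> [ 0.12 -0.09  0.25] 0.0
```

```bash
python3 -m crank '[[0,0,0.4,0,3],[0,0,0.4,0,3],[0,0,0.4,0,6],[0,0,0.4,0,6],[0,0,0.4,0,6],[0,0,-3,0,6],[0,0,-5,0,6],[4,0.1,-5,0,6],[4,0.1,-5,0,6],[4,0.1,-5,0,6]]' 80
python3 - <<'E'
from h import *
go(rk(-66.3,97),rk(-80,97))
E
```

```text
time: 27.35
tool_pos: [638.9, -157.0, 152.1]
tcp_rot: [-180.0, 0.0, 86.7]
ft_force: [-0.1, -0.8, -0.2]
finger_gap: 60.3
grip_force: 0.0
at [ 638.9 -157.   152.1] [-180.     0.    86.7] j [-18.  20.  82.  -0.  79. -15.] F [-0.1 -0.8 -0.2] gap 60.3 t 27.4
(np.float64(637.6), np.float64(-157.7), 97, 86.6) -> [-0.07 -0.13  5.51] 0.002
(np.float64(636.8), np.float64(-171.4), 97, 86.6) -> [-1.45 -0.13  5.51] 0.002
```

```bash
python3 -m crank '[[-0.05,-0.1,3,0,6],[-0.05,-0.1,5.5,0,6],[-0.05,-0.1,5.5,0,6],[-0.05,-0.1,5.5,0,6],[-0.05,-0.1,5.5,0,3],[-0.05,-0.1,5.5,0,3],[-0.05,-0.1,5.5,0,3],[-0.05,-0.1,5.5,0,3],[-0.5,-0.1,5.5,0,3],[-1,-0.1,5.5,0,3],[-1.45,-0.1,5.5,0,3],[-1.45,-0.1,5.5,0,3],[-1.45,-0.1,5.5,0,3],[-1.45,-0.1,5.5,0,6],[-1.45,-0.1,5.5,0,6],[-1.45,-0.1,5.5,0,6],[-1.45,-0.1,3,0,6],[-1.45,-0.1,-2,0,6],[-1.45,-0.1,-7,0,6],[-1.45,-0.1,-7,0,6]]' 80
python3 - <<'E'
from h import *
go((614,292,200,85),rk(66,160))
for n in("scene","top"):
    p,d=snapshot(n); P=cloud(n,d); print(n)
    for o in comps(P,93,112,(600,700,-250,100),8): print(loc(o[1]),*o)
E
```

```text
time: 29.35
tool_pos: [641.2, -173.9, 232.8]
tcp_rot: [179.2, 0.2, 86.6]
ft_force: [1.1, -0.8, 1.9]
finger_gap: 59.9
grip_force: 0.0
at [ 641.2 -173.9  232.8] [179.2   0.2  86.6] j [-20.  17.  76.  -0.  86. -16.] F [ 1.1 -0.8  1.9] gap 59.9 t 29.4
(614, 292, 200, 85) -> [46.34 -5.46  3.28] 0.028
(np.float64(645.4), np.float64(-25.6), 160, 86.6) -> [14.82 -0.45  7.28] 0.0
scene
(1.7, -132.3) [ 636.6 -222.5] [ 635.3 -223.7] [38.8 15.8] -9.8 -3.7 101.7 85
(2.5, -106.5) [ 637.9 -197.2] [ 637.7 -198. ] [36.8 13.5] -5.9 -3.7 101.9 86
(2.5, -80.3) [ 639.6 -171. ] [ 639.2 -171.8] [35.7 14.2] 1.1 -2.7 102.0 82
(0.0, -22.1) [ 640.1 -112.2] [ 640.2 -113.6] [36.1 13.1] -2.2 -2.0 102.0 87
(-0.2, 20.6) [643.8 -70.8] [642.5 -70.9] [37.7 13.2] -6.5 -4.4 101.7 87
(-2.0, 66.0) [644.5 -25.1] [643.4 -25.5] [37.1 10.9] -3.9 -3.9 102.7 81
(1.3, 128.1) [651.7  36.9] [650.4  36.3] [37.4 12.5] -9.2 -8.7 102.0 89
top
(9.3, -131.2) [ 644.3 -223.7] [ 643. -223.] [10.2  7.5] -9.6 30.3 101.6 14
(-2.9, -79.3) [ 633.4 -170. ] [ 633.9 -170.5] [34.5 10.4] -2.4 -1.6 101.1 74
(-5.0, 20.6) [636.2 -70.1] [637.7 -70.6] [36.7  9.5] -6.4 -3.5 101.2 71
(-3.8, 129.2) [644.9  37.4] [645.4  37.7] [35.5  9.6] -9.0 -7.4 101.3 67
(-7.0, 66.5) [638.3 -24.7] [638.5 -24.7] [34.9  9.4] -2.7 -4.7 101.7 64
(-14.2, -130.7) [ 617.2 -221.7] [ 619.6 -221.1] [12.6  8.8] -7.7 -46.9 101.7 18
(-19.1, -105.1) [ 616.2 -195.6] [ 616.2 -195.3] [9.3 2.3] 76.8 76.5 97.6 9
```

```bash
python3 -m crank '[[6,-0.7,2,0,6],[12,-1.4,3,0,6],[18,-2,3,0,6],[24,-2.8,3,0,6],[30,-3.5,3,0,6],[36,-4.2,3,0,6],[42,-5,3,0,6],[46.3,-5.45,3,0.025,6],[46.3,-5.45,3,0.025,6],[46.3,-5.45,3.5,0.025,6],[46.3,-5.45,3.5,0.025,6],[46.3,-5.45,3.5,0.025,6]]' 80
python3 - <<'E'
from h import *
p,d=snapshot("scene"); P=cloud("scene",d)
for o in comps(P,70,90,(300,750,100,560),8): print(*o)
go((614.5,292,140,85.2),(614.5,292,78,85.2))
E
```

```text
time: 30.65
tool_pos: [609.1, 292.4, 185.2]
tcp_rot: [-179.9, 0.1, 85.2]
ft_force: [-0.5, -0.4, 0.0]
finger_gap: 59.9
grip_force: 0.0
[476.6 186.8] [475.  186.5] [38.9 11.4] -9.7 -12.0 81.6 87
[618.2 292.2] [613.8 291.7] [38.2 10.1] -5.3 -9.7 81.9 76
[565.7 410.6] [564.3 410.6] [36.8  9.9] -6.3 -6.9 82.3 88
at [609.6 291.7 185.8] [-1.799e+02  1.000e-01  8.520e+01] j [21. 21. 76. -0. 83. 26.] F [-0.1 -0.1  0.2] gap 60.0 t 30.7
(614.5, 292, 140, 85.2) -> [0.07 0.48 4.58] -0.001
(614.5, 292, 78, 85.2) -> [ 0.07  0.48 10.78] -0.001
```

```bash
python3 -m crank '[[0.05,0.5,5,0,6],[0.05,0.5,9,0,6],[0.05,0.5,10.8,0,6],[0.05,0.5,10.8,0,6],[0.05,0.5,10.8,0,6],[0.05,0.5,10.8,0,3],[0.05,0.5,10.8,0,3],[0.05,0.5,10.8,0,3],[0.05,0.5,10.8,0,3],[0.05,0.5,10.8,0,3]]' 80
python3 -m crank '[[0,0,-5,0,3],[0,0,-10,0,3],[0,0,-15,0,3],[0,0,-15,0,3],[0,0,-15,0,3]]' 80
python3 - <<'E'
from h import *
go(rk(-53.8,225))
E
```

```text
time: 31.7
tool_pos: [616.8, 294.0, 82.8]
tcp_rot: [179.7, -0.1, 85.2]
ft_force: [-1.1, -0.3, 5.6]
finger_gap: 34.1
grip_force: 78.9
time: 32.2
tool_pos: [616.5, 293.9, 233.4]
tcp_rot: [179.6, -0.2, 85.2]
ft_force: [-0.6, -0.9, -2.6]
finger_gap: 34.1
grip_force: 80.3
at [616.5 293.9 233.4] [179.6  -0.2  85.2] j [21. 20. 72. -0. 87. 26.] F [-0.6 -0.9 -2.6] gap 34.1 t 32.2
(np.float64(638.3), np.float64(-145.2), 225, 86.6) -> [-43.57   5.85   0.84] -0.024
```

```bash
python3 -m crank '[[-6,0.8,0,0,3],[-12,1.6,0,0,3],[-18,2.4,0,0,3],[-24,3.2,0,0,3],[-30,4,0,0,3],[-36,4.8,0,-0.024,3],[-42,5.6,0,-0.024,3],[-43.55,5.85,0.5,-0.024,3],[-43.55,5.85,0.5,-0.024,3],[-43.55,5.85,0.5,-0.024,3],[-43.55,5.85,0.5,-0.024,3],[-43.55,5.85,0.5,-0.024,3]]'
python3 - <<'E'
from h import *
go(rk(-53.8,190),rk(-53.8,103))
E
```

```text
time: 33.4
tool_pos: [636.2, -144.6, 223.0]
tcp_rot: [-179.9, -0.1, 86.6]
ft_force: [-0.1, -0.2, -1.2]
finger_gap: 34.2
grip_force: 80.4
at [ 636.2 -144.6  223. ] [-1.799e+02 -1.000e-01  8.660e+01] j [-17.  16.  78.   0.  85. -14.] F [-0.1 -0.2 -1.2] gap 34.2 t 33.4
(np.float64(638.3), np.float64(-145.2), 190, 86.6) -> [-0.05  0.21  3.3 ] -0.0
(np.float64(638.3), np.float64(-145.2), 103, 86.6) -> [-0.05  0.21 12.  ] -0.0
```

```bash
python3 -m crank '[[0,0.2,3,0,3],[0,0.2,6,0,3],[0,0.2,7.5,0,3],[0,0.2,9,0,3],[0,0.2,10.5,0,3],[0,0.2,11.5,0,3],[0,0.2,12.2,0,3],[0,0.2,12.2,0,3],[0,0.2,12.3,0,3]]'
python3 - <<'E'
from h import *
go(rk(-53.8,103))
E
```

```text
time: 34.3
tool_pos: [639.4, -146.2, 102.8]
tcp_rot: [179.9, 0.0, 86.6]
ft_force: [-4.6, 1.1, 10.1]
finger_gap: 34.1
grip_force: 81.9
at [ 639.4 -146.2  102.8] [179.9   0.   86.6] j [-17.  22.  84.  -0.  74. -14.] F [-4.6  1.1 10.1] gap 34.1 t 34.3
(np.float64(638.3), np.float64(-145.2), 103, 86.6) -> [ 0.09 -0.12 -0.02] -0.001
```

```bash
python3 -m crank '[[0,0,0,0,6],[0,0,0,0,6],[0,0,0,0,6],[0,0,-3,0,6],[0,0,-5,0,6],[3.3,0.1,-5,0,6],[3.3,0.1,-5,0,6],[3.3,0.1,-5,0,6]]' 80
python3 - <<'E'
from h import *
go(rk(-21.5,97),rk(-28.5,97))
E
```

```text
time: 35.1
tool_pos: [641.7, -112.4, 151.2]
tcp_rot: [-180.0, 0.0, 86.6]
ft_force: [0.4, -0.9, -0.2]
finger_gap: 60.0
grip_force: 0.0
at [ 641.7 -112.4  151.2] [-180.     0.    86.6] j [-14.  19.  83.  -0.  78. -11.] F [ 0.4 -0.9 -0.2] gap 60.0 t 35.1
(np.float64(640.2), np.float64(-113.0), 97, 86.6) -> [-0.07 -0.14  5.42] 0.001
(np.float64(639.8), np.float64(-119.9), 97, 86.6) -> [-0.76 -0.14  5.42] 0.001
```

```bash
python3 -m crank '[[-0.05,-0.1,3,0,6],[-0.05,-0.1,5.4,0,6],[-0.05,-0.1,5.4,0,6],[-0.05,-0.1,5.4,0,6],[-0.05,-0.1,5.4,0,3],[-0.05,-0.1,5.4,0,3],[-0.05,-0.1,5.4,0,3],[-0.05,-0.1,5.4,0,3],[-0.4,-0.1,5.4,0,3],[-0.75,-0.1,5.4,0,3],[-0.75,-0.1,5.4,0,3],[-0.75,-0.1,5.4,0,6],[-0.75,-0.1,5.4,0,6],[-0.75,-0.1,5.4,0,6],[-0.75,-0.1,3,0,6],[-0.75,-0.1,-2,0,6],[-0.75,-0.1,-6,0,6],[4,-0.3,-6,0,6],[9,-0.6,-6,0,6],[9,-0.6,-6,0,6]]' 80
python3 - <<'E'
from h import *
for n in("scene","top"):
    p,d=snapshot(n); P=cloud(n,d); print(n)
    for o in comps(P,93,112,(600,700,-250,100),8)+comps(P,70,90,(300,750,100,560),8): print(loc(o[1]),*o)
go((475.2,187,200,79),(512,293.6,200,108.5))
E
```

```text
time: 37.1
tool_pos: [641.3, -17.1, 212.0]
tcp_rot: [179.9, -0.1, 86.8]
ft_force: [0.1, -0.6, -0.2]
finger_gap: 59.8
grip_force: 0.0
scene
(2.2, -131.1) [ 636.5 -222.2] [ 635.9 -222.5] [36.5 14.9] -7.5 -5.1 102.6 82
(2.2, -107.7) [ 638. -197.] [ 637.3 -199.1] [38. 14.] -4.6 -2.9 102.4 86
(2.4, -80.6) [ 639.7 -171. ] [ 639.1 -172.1] [37.9 12.8] -6.2 -3.4 101.9 82
(1.7, -57.3) [ 640.7 -147.3] [ 639.8 -148.8] [35.6 14.7] 1.7 -4.8 101.2 87
(6.4, -28.0) [ 648.3 -118.7] [ 646.2 -119.8] [28.3 11.6] -1.1 -1.4 101.7 60
(9.7, 19.2) [654.  -71.2] [652.3 -72.9] [16.9 13.4] 5.6 -28.0 101.6 38
(-1.9, 65.8) [644.5 -25. ] [643.5 -25.7] [37.8 11.4] -4.8 -5.0 102.1 88
(0.6, 128.1) [651.4  36.8] [649.7  36.3] [38.5 12.5] -6.5 -8.5 102.1 88
(-182.3, 267.2) [477.  186.7] [475.4 186. ] [38.  11.8] -11.5 -11.2 81.7 85
(-152.8, 376.4) [513.1 293.5] [511.3 293.3] [39.  10.1] 19.0 18.0 82.8 76
(-106.7, 496.6) [565.9 410.5] [564.4 410.6] [37.9 10. ] -6.2 -7.0 82.4 88
top
(-2.6, -105.9) [ 632.3 -196.4] [ 632.6 -197.1] [35.8 11. ] -3.6 -3.2 101.1 78
(-3.1, -130.4) [ 629.6 -221.4] [ 630.7 -221.5] [35.5 10. ] -1.8 -1.5 101.0 80
(-3.6, -55.8) [ 634.3 -146.6] [ 634.6 -147. ] [37.4 10.5] -3.3 -3.2 101.3 74
(-2.9, -79.7) [ 632.9 -170.3] [ 633.9 -170.9] [36.4 10.4] -4.4 -3.3 101.3 74
(-5.0, 20.6) [636.1 -70. ] [637.7 -70.6] [37.1  9.6] -6.2 -4.6 101.4 71
(-3.3, 129.2) [644.9  37.4] [645.9  37.7] [36.   9.6] -9.1 -8.4 101.2 69
(-112.2, 497.3) [558.6 411. ] [559.  411.6] [35.4 11.6] -7.3 -7.9 80.9 99
(-157.7, 377.3) [506.1 293.7] [506.5 294.5] [35.4 11. ] 20.8 18.4 81.3 89
(-187.7, 268.5) [469.9 186.9] [470.1 187.7] [35.4 10.6] -11.9 -12.9 81.0 84
at [641.1 -21.5 211.4] [180.    0.   86.7] j [-6. 15. 81. -0. 84. -3.] F [ 1.  -0.2 -0.1] gap 60.0 t 37.2
(475.2, 187, 200, 79) -> [ 19.87 -17.76   1.14] 0.135
(512, 293.6, 200, 108.5) -> [ 30.72 -14.7    1.14] -0.38
```

```bash
python3 -m crank '[[5,-4.5,0,0.03,6],[10,-9,0,0.06,6],[15,-13,0,0.1,6],[19.9,-17.75,1,0.135,6],[19.9,-17.75,3,0.135,6],[19.9,-17.75,3,0.135,6],[19.9,-17.75,3,0.135,6],[19.9,-17.75,3,0.135,6],[19.9,-17.75,3,0.135,6],[19.9,-17.75,3,0.135,6]]' 80
python3 - <<'E'
from h import *
p,d=snapshot("scene"); P=cloud("scene",d)
for o in comps(P,70,90,(300,750,100,560),8): print(*o)
go((475.2,187,78,79))
E
```

```text
time: 38.2
tool_pos: [477.1, 185.4, 181.8]
tcp_rot: [179.9, -0.0, 78.7]
ft_force: [0.4, -0.5, 0.2]
finger_gap: 60.2
grip_force: 0.0
[476.9 186.7] [475.1 186.7] [38.9 10.8] -11.0 -11.0 81.9 86
[514.1 294.1] [512.2 293.6] [38. 10.] 18.3 18.3 82.6 79
[565.4 410.6] [563.4 410.8] [37.9 10. ] -6.1 -7.1 82.3 86
at [476.9 185.5 181.7] [179.9  -0.   78.7] j [ 16.  -4. 104.  -0.  79.  27.] F [ 1.2 -0.2 -0.2] gap 59.8 t 38.2
(475.2, 187, 78, 79) -> [ 0.11 -0.2  10.37] -0.005
```

```bash
python3 -m crank '[[0.1,-0.1,5,0,6],[0.1,-0.1,9,0,6],[0.1,-0.1,10.3,0,6],[0.1,-0.1,10.3,0,6],[0.1,-0.1,10.3,0,6],[0.1,-0.1,10.3,0,3],[0.1,-0.1,10.3,0,3],[0.1,-0.1,10.3,0,3],[0.1,-0.1,10.3,0,3],[0.1,-0.1,10.3,0,3]]' 80
python3 -m crank '[[0,0,-5,0,3],[0,0,-10,0,3],[0,0,-15,0,3],[0,0,-15,0,3],[0,0,-15,0,3]]' 80
python3 - <<'E'
from h import *
go(rk(102.5,225))
E
```

```text
time: 39.25
tool_pos: [476.9, 188.3, 80.9]
tcp_rot: [179.8, -0.1, 78.8]
ft_force: [0.1, 0.6, 6.0]
finger_gap: 34.4
grip_force: 79.0
time: 39.75
tool_pos: [476.4, 188.1, 231.1]
tcp_rot: [179.7, -0.1, 78.8]
ft_force: [-0.4, 1.2, -1.4]
finger_gap: 33.9
grip_force: 80.3
at [476.4 188.1 231.1] [ 1.797e+02 -1.000e-01  7.880e+01] j [ 16.  -6. 101.   0.  84.  27.] F [-0.4  1.2 -1.4] gap 33.9 t 39.8
(np.float64(647.6), np.float64(10.8), 225, 86.6) -> [-14.08  20.23   0.61] -0.136
```

Home TCP z = 101.

```bash
python3 -m crank '[[-3,4.5,0,-0.03,3],[-6,9,0,-0.06,3],[-9,13,0,-0.1,3],[-12,17,0,-0.136,3],[-14.1,20.2,0.5,-0.136,3],[-14.1,20.2,0.5,-0.136,3],[-14.1,20.2,0.5,-0.136,3],[-14.1,20.2,0.5,-0.136,3],[-14.1,20.2,0.5,-0.136,3]]'
python3 - <<'E'
from h import *
go(rk(102.5,101))
E
```

```text
time: 40.65
tool_pos: [645.2, 11.4, 223.3]
tcp_rot: [-180.0, -0.0, 86.7]
ft_force: [-0.2, 0.8, -2.2]
finger_gap: 34.4
grip_force: 80.7
at [645.2  11.4 223.3] [-180.    -0.    86.7] j [-4. 15. 80.  0. 85. -0.] F [-0.2  0.8 -2.2] gap 34.4 t 40.6
(np.float64(647.6), np.float64(10.8), 101, 86.6) -> [-0.05  0.24 12.23] 0.002
```

```bash
python3 -m crank '[[0,0.2,3,0,3],[0,0.2,6,0,3],[0,0.2,7.5,0,3],[0,0.2,9,0,3],[0,0.2,10.5,0,3],[0,0.2,11.5,0,3],[0,0.2,12.2,0,3],[0,0.2,12.4,0,3],[0,0.2,12.5,0,3]]'
python3 - <<'E'
from h import *
go(rk(102.5,101))
E
```

```text
time: 41.55
tool_pos: [648.4, 10.1, 100.9]
tcp_rot: [179.9, 0.0, 86.6]
ft_force: [-12.0, 0.5, 19.3]
finger_gap: 34.0
grip_force: 83.2
at [648.4  10.1 100.9] [179.9   0.   86.6] j [-4. 21. 85. -0. 73. -0.] F [-12.    0.5  19.3] gap 34.0 t 41.5
(np.float64(647.6), np.float64(10.8), 101, 86.6) -> [ 0.06 -0.09 -0.01] 0.0
```

```bash
python3 -m crank '[[0.2,0,-0.1,0,3],[0.45,0,-0.1,0,3],[0.45,0,-0.1,0,3],[0.45,0,-0.1,0,6],[0.45,0,-0.1,0,6],[0.45,0,-0.1,0,6],[0.45,0,-3,0,6],[0.45,0,-5,0,6],[-3.6,0,-5,0,6],[-3.6,0,-5,0,6],[-3.6,0,-5,0,6]]' 80
python3 - <<'E'
from h import *
go(rk(66.2,97),rk(80,97))
for n in("scene",):
    p,d=snapshot(n); P=cloud(n,d); print(n)
    for o in comps(P,93,112,(600,700,-250,100),8): print(loc(o[1]),*o)
E
```

```text
time: 42.65
tool_pos: [645.8, -26.5, 148.2]
tcp_rot: [180.0, -0.0, 86.5]
ft_force: [0.2, -0.0, 0.0]
finger_gap: 60.1
grip_force: 0.0
at [645.8 -26.5 148.2] [180.   -0.   86.5] j [-7. 18. 84.  0. 78. -3.] F [ 0.2 -0.   0. ] gap 60.1 t 42.6
(np.float64(645.4), np.float64(-25.4), 97, 86.6) -> [ 0.11 -0.05  5.12] -0.001
(np.float64(646.2), np.float64(-11.6), 97, 86.6) -> [ 1.49 -0.05  5.12] -0.001
scene
(1.7, -131.6) [ 636.2 -222.5] [ 635.4 -223. ] [37.1 13.1] -5.6 -4.8 101.4 83
(2.1, -106.2) [ 638.2 -197.4] [ 637.3 -197.6] [37.4 11.9] 0.9 -2.4 101.9 82
(2.4, -81.1) [ 640.  -171.2] [ 639.1 -172.6] [36.9 13. ] -4.0 -3.7 102.0 84
(1.3, -56.2) [ 640.6 -147.1] [ 639.5 -147.7] [36.9 12.9] -4.7 -4.8 102.3 84
(2.1, -27.8) [ 643.1 -118.3] [ 641.9 -119.4] [36.8 12.1] -3.2 -3.7 101.8 83
(-1.9, 65.8) [644.3 -25.2] [643.5 -25.7] [37.  12.3] -3.3 -4.0 102.2 84
(2.1, 102.6) [650.3  11.8] [649.7  10.8] [36.8 12.1] -5.8 -7.0 102.2 91
(1.3, 128.5) [651.7  37.2] [650.4  36.7] [35.8 11.1] -8.9 -9.4 102.6 92
```

```bash
python3 -m crank '[[0.1,0,3,0,6],[0.1,0,5.1,0,6],[0.1,0,5.1,0,6],[0.1,0,5.1,0,6],[0.1,0,5.1,0,3],[0.1,0,5.1,0,3],[0.1,0,5.1,0,3],[0.1,0,5.1,0,3],[0.6,0,5.1,0,3],[1.1,0,5.1,0,3],[1.2,0,5.1,0,3],[1.2,0,5.1,0,3],[1.2,0,5.1,0,6],[1.2,0,5.1,0,6],[1.2,0,5.1,0,6],[1.2,0,2,0,6],[1.2,0,-1,0,6],[6.2,0.1,-1,0.1,6],[6.2,0.1,-1,0.1,6],[6.2,0.1,-1,0.1,6]]' 80
python3 - <<'E'
from h import *
t=rk(128.7,97); go((*t[:3],81.1))
E
```

```text
time: 44.7
tool_pos: [650.5, 37.4, 158.3]
tcp_rot: [180.0, -0.0, 81.1]
ft_force: [0.0, -0.0, -1.1]
finger_gap: 60.1
grip_force: 0.0
at [650.5  37.4 158.3] [180.   -0.   81.1] j [-1. 19. 82.  0. 79.  8.] F [ 0.  -0.  -1.1] gap 60.1 t 44.7
(np.float64(649.1), np.float64(37.0), 97, 81.1) -> [-0.06 -0.13  6.13] -0.001
```

```bash
python3 -m crank '[[-0.05,-0.1,3,0,6],[-0.05,-0.1,6.1,0,6],[-0.05,-0.1,6.1,0,6],[-0.05,-0.1,6.1,0,6],[-0.05,-0.1,6.1,0,3],[-0.05,-0.1,6.1,0,3],[-0.05,-0.1,6.1,0,3],[-0.05,-0.1,6.1,0,3],[-0.05,-0.1,6.1,-0.05,3],[0.05,-0.1,6.1,-0.1,3],[0.2,-0.1,6.1,-0.1,3],[0.2,-0.1,6.1,-0.1,3],[0.2,-0.1,6.1,-0.1,6],[0.2,-0.1,6.1,-0.1,6],[0.2,-0.1,6.1,-0.1,6],[0.2,-0.1,2,-0.1,6],[0.2,-0.1,-3,-0.1,6],[0.2,-0.1,-6,-0.1,6],[0.2,-0.1,-6,-0.1,6],[0.2,-0.1,-6,-0.1,6]]' 80
python3 - <<'E'
from h import *
go((512,293.6,190,108.5))
for n in("scene","top"):
    p,d=snapshot(n); P=cloud(n,d); print(n)
    for o in comps(P,93,112,(600,700,-250,100),8)+comps(P,70,90,(300,750,100,560),8): print(loc(o[1]),*o)
E
```

```text
time: 46.7
tool_pos: [650.5, 38.3, 219.7]
tcp_rot: [179.8, -0.0, 86.6]
ft_force: [-0.3, -0.1, -0.3]
finger_gap: 59.6
grip_force: 0.0
at [650.5  38.3 219.7] [179.8  -0.   86.6] j [-1. 16. 79.  0. 85.  2.] F [-0.3 -0.1 -0.3] gap 59.6 t 46.7
(512, 293.6, 190, 108.5) -> [ 24.67 -15.33   2.97] -0.382
scene
(1.9, -132.4) [ 636.6 -222.4] [ 635.5 -223.8] [37.5 14.4] -2.2 -3.2 102.0 83
(1.6, -106.7) [ 637.9 -197. ] [ 636.8 -198.1] [37.5 12.6] -0.8 -2.6 102.4 86
(1.8, -79.7) [ 639.7 -171.1] [ 638.6 -171.2] [38.4 14.2] -5.1 -1.9 101.1 87
(1.5, -56.7) [ 640.7 -147.2] [ 639.6 -148.2] [36.1 13.7] -0.0 -4.5 101.7 84
(2.5, -27.7) [ 643.3 -118.4] [ 642.4 -119.3] [37.9 12.6] -6.9 -2.6 101.8 83
(-0.6, 19.7) [643.7 -71. ] [642.1 -71.8] [37.1 13.8] -3.0 -4.5 101.5 83
(1.9, 101.1) [651.2  10.8] [649.4   9.3] [37.9 12. ] -0.9 -3.1 102.5 77
(14.3, 75.1) [660.8 -16.8] [660.2 -17.4] [11.7 10.5] 0.1 -41.5 101.8 32
(0.8, 129.4) [651.4  38.2] [650.   37.6] [38.6 11.8] -3.8 -4.4 102.1 94
(-152.2, 376.2) [514.3 293.9] [511.9 293.1] [37.9  9.8] 19.8 18.4 82.8 79
(-106.9, 496.6) [565.7 410.7] [564.2 410.6] [36.4 10.2] -6.3 -6.1 82.5 87
top
(-2.1, -105.8) [ 632.3 -196.6] [ 633.1 -197. ] [36.7  9.9] -3.3 -2.8 101.2 76
(-2.7, -130.9) [ 630.  -221.6] [ 631. -222.] [35.7 10.2] -3.3 -3.0 101.1 75
(-3.2, -26.1) [ 637.  -117.9] [ 636.8 -117.4] [35.6  9.8] -7.0 -4.6 101.2 71
(-3.5, -55.4) [ 634.1 -146.5] [ 634.7 -146.6] [37.  10.3] -3.1 -3.7 101.2 74
(-3.6, -79.8) [ 632.8 -170.3] [ 633.2 -170.9] [36.1 10.5] -2.6 -2.6 101.3 74
(-3.6, 102.2) [643.5  10.8] [644.   10.7] [36.1  9.4] -4.8 -0.4 101.6 67
(-4.7, 20.7) [636.7 -70.2] [638.  -70.6] [36.6  9.5] -6.5 -3.0 101.5 69
(-112.2, 497.8) [558.7 411.1] [559.  412.1] [35.6 12.3] -4.2 -6.8 81.1 97
(-157.2, 377.1) [506.3 293.7] [506.9 294.3] [36.2 11. ] 18.3 17.4 81.4 89
```

```bash
python3 -m crank '[[4.5,-3,0,-0.1,6],[9,-6,0,-0.2,6],[13.5,-9,0,-0.3,6],[18,-12,0,-0.382,6],[22,-14,1,-0.382,6],[24.7,-15.3,3,-0.382,6],[24.7,-15.3,4,-0.382,6],[24.7,-15.3,4,-0.382,6],[24.7,-15.3,4,-0.382,6],[24.7,-15.3,4,-0.382,6]]' 80
python3 - <<'E'
from h import *
p,d=snapshot("scene"); P=cloud("scene",d)
for o in comps(P,70,90,(300,750,100,560),8): print(*o)
go((512.5,293.8,78,108.5))
E
```

```text
time: 47.8
tool_pos: [512.5, 292.6, 178.7]
tcp_rot: [180.0, 0.0, 108.4]
ft_force: [0.4, -0.4, 0.2]
finger_gap: 60.4
grip_force: 0.0
[521.4 296.3] [518.3 295.6] [24.9  9.6] 18.2 21.8 82.5 49
[566.  410.5] [564.5 410.6] [37.9 10. ] -6.1 -6.9 82.5 90
at [512.7 292.7 179. ] [179.9   0.  108.4] j [25.  9. 92. -0. 79.  6.] F [ 0.2  0.1 -0.3] gap 60.3 t 47.9
(512.5, 293.8, 78, 108.5) -> [1.10e-01 1.00e-02 1.01e+01] -0.002
```

```bash
python3 -m crank '[[0.1,0,5,0,6],[0.1,0,9,0,6],[0.1,0,10.1,0,6],[0.1,0,10.1,0,6],[0.1,0,10.1,0,6],[0.1,0,10.1,0,3],[0.1,0,10.1,0,3],[0.1,0,10.1,0,3],[0.1,0,10.1,0,3],[0.1,0,10.1,0,3]]' 80
python3 -m crank '[[0,0,-5,0,3],[0,0,-10,0,3],[0,0,-15,0,3],[0,0,-15,0,3],[0,0,-15,0,3]]' 80
python3 - <<'E'
from h import *
go(rk(48.6,225))
E
```

```text
time: 48.85
tool_pos: [513.0, 295.5, 80.3]
tcp_rot: [179.7, -0.0, 108.5]
ft_force: [-1.4, -0.5, 7.3]
finger_gap: 34.5
grip_force: 79.5
time: 49.35
tool_pos: [512.6, 295.4, 230.5]
tcp_rot: [179.7, -0.0, 108.5]
ft_force: [0.3, -0.2, -2.7]
finger_gap: 34.1
grip_force: 80.6
at [512.6 295.4 230.5] [179.7  -0.  108.5] j [25.  7. 89. -0. 84.  6.] F [ 0.3 -0.2 -2.7] gap 34.1 t 49.4
(np.float64(644.4), np.float64(-43.0), 225, 86.6) -> [-36.27   1.76   0.55] 0.382
```

```bash
python3 -m crank '[[-5,0.2,0,0.06,3],[-10,0.5,0,0.12,3],[-15,0.7,0,0.18,3],[-20,1,0,0.24,3],[-25,1.2,0,0.3,3],[-30,1.4,0,0.36,3],[-35,1.7,0.5,0.382,3],[-36.3,1.75,0.5,0.382,3],[-36.3,1.75,0.5,0.382,3],[-36.3,1.75,0.5,0.382,3],[-36.3,1.75,0.5,0.382,3]]'
python3 - <<'E'
from h import *
go(rk(48.6,100.5))
for n in("scene","top"):
    p,d=snapshot(n); P=cloud(n,d); print(n)
    for o in comps(P,93,112,(600,700,-100,100),8): print(loc(o[1]),*o)
E
```

```text
time: 50.45
tool_pos: [642.5, -42.2, 221.6]
tcp_rot: [-179.9, -0.0, 86.7]
ft_force: [-0.3, 0.2, -1.5]
finger_gap: 34.4
grip_force: 80.6
at [642.5 -42.2 221.6] [-179.9   -0.    86.7] j [-8. 15. 80.  0. 85. -5.] F [-0.3  0.2 -1.5] gap 34.4 t 50.5
(np.float64(644.4), np.float64(-43.0), 100.5, 86.6) -> [-0.06  0.2  12.11] 0.002
scene
(15.2, 19.5) [657.8 -72.4] [657.8 -72.9] [10.8  7.6] -75.3 -77.8 99.4 19
(0.7, 74.6) [648.4 -15.9] [646.6 -17.1] [37.6 12.6] -3.1 -5.4 102.6 89
(1.3, 101.5) [650.1  10.4] [648.8   9.7] [37.6 12.2] 0.6 -1.1 102.5 88
(0.6, 129.1) [651.   37.9] [649.8  37.3] [38.7 11.7] -3.2 -4.1 102.0 91
top
(-3.6, 102.3) [643.5  10.8] [644.   10.8] [35.5  9.5] -5.5 -0.7 101.7 67
(-3.0, 76.5) [642.6 -15.8] [643. -15.] [37.2  9.4] -5.4 -4.5 101.6 68
(-4.7, 20.7) [636.3 -70.1] [638.  -70.6] [37.6  9.6] -6.1 -3.6 101.4 71
(-3.6, 127.0) [643.3  35.7] [645.4  35.5] [35.8  4.9] -7.8 -6.4 101.3 34
```

```bash
python3 -m crank '[[0,0.2,3,0,3],[0,0.2,6,0,3],[0,0.2,7.5,0,3],[0,0.2,9,0,3],[0,0.2,10.5,0,3],[0,0.2,11.5,0,3],[0,0.2,12.1,0,3],[0,0.2,12.3,0,3],[0,0.2,12.3,0,3]]'
python3 - <<'E'
from h import *
go(rk(48.6,100.5),rk(50,100.5))
E
```

```text
time: 51.45
tool_pos: [645.0, -44.1, 100.4]
tcp_rot: [-180.0, -0.0, 86.6]
ft_force: [-6.2, 0.7, 4.9]
finger_gap: 34.0
grip_force: 81.5
at [645.  -44.1 100.4] [-180.    -0.    86.6] j [-8. 21. 86. -0. 73. -5.] F [-6.2  0.7  4.9] gap 34.0 t 51.5
(np.float64(644.4), np.float64(-43.0), 100.5, 86.6) -> [ 0.11 -0.06 -0.01] 0.0
(np.float64(644.5), np.float64(-41.6), 100.5, 86.6) -> [ 0.25 -0.06 -0.01] 0.0
```

```bash
python3 -m crank '[[0.25,0,-0.05,0,3],[0.25,0,-0.05,0,3],[0.25,0,-0.05,0,3],[0.25,0,-0.05,0,6],[0.25,0,-0.05,0,6],[0.25,0,-0.05,0,6],[0.25,0,-3,0,6],[0.25,0,-5,0,6],[-2.65,0,-5,0,6],[-2.65,0,-5,0,6],[-2.65,0,-5,0,6]]' 80
python3 - <<'E'
from h import *
go(rk(20.6,97),rk(24.5,97))
E
```

```text
time: 52.55
tool_pos: [643.6, -71.0, 149.3]
tcp_rot: [180.0, -0.0, 86.5]
ft_force: [-0.2, -0.3, -0.1]
finger_gap: 59.9
grip_force: 0.0
at [643.6 -71.  149.3] [180.   -0.   86.5] j [-11.  18.  84.   0.  78.  -7.] F [-0.2 -0.3 -0.1] gap 59.9 t 52.5
(np.float64(642.7), np.float64(-70.9), 97, 86.6) -> [-0.   -0.09  5.23] -0.001
(np.float64(643.0), np.float64(-67.0), 97, 86.6) -> [ 0.39 -0.09  5.23] -0.001
```

Drag r4, then head toward the last cartridge.

```bash
python3 -m crank '[[0,-0.1,3,0,6],[0,-0.1,5.2,0,6],[0,-0.1,5.2,0,6],[0,-0.1,5.2,0,6],[0,-0.1,5.2,0,3],[0,-0.1,5.2,0,3],[0,-0.1,5.2,0,3],[0,-0.1,5.2,0,3],[0.4,-0.1,5.2,0,3],[0.4,-0.1,5.2,0,3],[0.4,-0.1,5.2,0,3],[0.4,-0.1,5.2,0,6],[0.4,-0.1,5.2,0,6],[0.4,-0.1,5.2,0,6],[0.4,-0.1,2,0,6],[0.4,-0.1,-3,0,6],[0.4,-0.1,-6,0,6],[7,-1,-6,0,6],[14,-2,-6,0,6],[14,-2,-6,0,6]]' 80
python3 - <<'E'
from h import *
go((564,411,190,84))
for n in("scene","top"):
    p,d=snapshot(n); P=cloud(n,d); print(n)
    for o in comps(P,93,112,(600,700,-250,100),8)+comps(P,70,90,(300,750,100,560),8): print(loc(o[1]),*o)
E
```

```text
time: 54.55
tool_pos: [631.6, 72.8, 209.8]
tcp_rot: [180.0, -0.1, 86.6]
ft_force: [0.3, -0.3, -1.0]
finger_gap: 60.0
grip_force: 0.0
at [631.6  72.8 209.8] [ 1.80e+02 -1.00e-01  8.66e+01] j [ 2. 14. 82.  0. 83.  5.] F [ 0.3 -0.3 -1. ] gap 60.0 t 54.5
(564, 411, 190, 84) -> [33.37 -8.73  1.98] 0.046
scene
(2.1, -131.4) [ 636.6 -222.3] [ 635.8 -222.8] [36.4 12.5] -5.5 -2.7 102.3 82
(1.8, -106.8) [ 638.2 -197. ] [ 637.  -198.2] [38.  13.3] -2.2 -2.9 102.2 85
(1.9, -80.3) [ 639.8 -171.3] [ 638.6 -171.8] [37.7 12. ] -0.3 -1.0 101.4 84
(1.6, -56.8) [ 640.8 -147.1] [ 639.7 -148.3] [36.7 13.4] 1.3 -4.5 101.8 85
(2.2, -27.6) [ 643.2 -118.3] [ 642.1 -119.2] [36.6 12.6] -2.6 -2.8 101.7 83
(2.4, 22.8) [646.4 -67.5] [645.2 -68.9] [36.6 12.6] -3.6 -4.1 102.3 84
(2.0, 49.5) [646.9 -41.3] [646.4 -42.2] [36.5 13.3] -1.3 -5.2 101.7 89
(1.4, 75.2) [648.5 -16. ] [647.4 -16.5] [36.3 12.1] -3.2 -4.8 102.1 92
(5.0, 101.9) [652.9  10.4] [652.5   9.9] [31.7 11.5] 1.4 -3.7 102.3 78
(2.6, 128.7) [652.9  37.9] [651.7  36.8] [35.  12.8] -1.7 -6.8 101.5 82
(-106.7, 496.6) [565.6 410.6] [564.4 410.6] [38.3 10. ] -6.4 -7.3 83.0 87
top
(-2.9, -106.0) [ 632.2 -196.4] [ 632.3 -197.1] [36.9 10.6] -3.7 -3.5 101.2 79
(-3.4, -130.7) [ 629.8 -221.4] [ 630.4 -221.8] [36.1 10.9] -4.0 -2.7 101.1 76
(-2.4, 25.1) [640.6 -66.9] [640.6 -66.3] [35.7  9.4] -6.1 -3.8 101.6 67
(-3.5, -26.3) [ 637.  -117.8] [ 636.4 -117.5] [34.4  9.7] -5.9 -4.3 101.5 71
(-3.4, -55.8) [ 634.5 -146.6] [ 634.8 -147. ] [35.6 10.5] -2.5 -2.8 101.5 73
(-2.7, -79.6) [ 633.6 -170.4] [ 634.1 -170.8] [36.2 10.2] -3.3 -2.1 101.2 73
(-3.3, 102.3) [643.7  10.8] [644.3  10.8] [35.1  9.5] -4.1 -0.1 101.8 68
(-2.7, 76.6) [643.2 -15.9] [643.3 -14.9] [37.2  9.4] -5.7 -4.7 101.6 66
(-2.5, 50.8) [641.7 -40.9] [642.  -40.6] [36.3  9.4] -5.8 -2.4 101.3 72
(-112.1, 497.7) [558.7 411. ] [559.1 412. ] [35.4 12.6] -6.5 -7.3 81.5 97
```

```bash
python3 -m crank '[[5,-1.3,0,0,6],[10,-2.6,0,0,6],[15,-3.9,0,0,6],[20,-5.2,0,0,6],[25,-6.5,0,0.046,6],[30,-7.8,1,0.046,6],[33.4,-8.7,2,0.046,6],[33.4,-8.7,2.5,0.046,6],[33.4,-8.7,2.5,0.046,6],[33.4,-8.7,2.5,0.046,6],[33.4,-8.7,2.5,0.046,6]]' 80
python3 - <<'E'
from h import *
p,d=snapshot("scene"); P=cloud("scene",d)
for o in comps(P,70,90,(300,750,100,560),8): print(*o)
go((564.8,411.2,79,84))
E
```

```text
time: 55.75
tool_pos: [565.8, 407.5, 185.0]
tcp_rot: [179.9, -0.0, 83.9]
ft_force: [0.9, -0.7, 0.7]
finger_gap: 60.2
grip_force: 0.0
[575.7 409.7] [575.2 409.6] [16.3  9.5] -9.5 -7.1 81.8 44
at [565.8 407.6 185.2] [179.9  -0.   83.9] j [32. 24. 72. -0. 83. 38.] F [ 1.  -1.1 -0.2] gap 60.1 t 55.8
(564.8, 411.2, 79, 84) -> [ 0.35 -0.14 10.62] -0.002
```

```bash
python3 -m crank '[[0.3,-0.1,5,0,6],[0.3,-0.1,9,0,6],[0.3,-0.1,10.6,0,6],[0.3,-0.1,10.6,0,6],[0.3,-0.1,10.6,0,6],[0.3,-0.1,10.6,0,3],[0.3,-0.1,10.6,0,3],[0.3,-0.1,10.6,0,3],[0.3,-0.1,10.6,0,3],[0.3,-0.1,10.6,0,3]]' 80
python3 -m crank '[[0,0,-5,0,3],[0,0,-10,0,3],[0,0,-15,0,3],[0,0,-15,0,3],[0,0,-15,0,3]]' 80
python3 - <<'E'
from h import *
go(rk(-1.5,225))
E
```

```text
time: 56.8
tool_pos: [565.7, 413.2, 81.9]
tcp_rot: [179.8, -0.2, 84.0]
ft_force: [-0.4, 0.1, 6.8]
finger_gap: 34.0
grip_force: 79.1
time: 57.3
tool_pos: [565.3, 413.0, 232.5]
tcp_rot: [179.7, -0.2, 84.0]
ft_force: [-0.1, -0.4, -2.8]
finger_gap: 33.9
grip_force: 80.3
at [565.3 413.  232.5] [179.7  -0.2  84. ] j [32. 23. 69. -0. 87. 38.] F [-0.1 -0.4 -2.8] gap 33.9 t 57.3
(np.float64(641.4), np.float64(-93.0), 225, 86.6) -> [-49.52  12.86   0.75] -0.045
```

```bash
python3 -m crank '[[-5,1.3,0,0,3],[-10,2.6,0,0,3],[-15,3.9,0,0,3],[-20,5.2,0,0,3],[-25,6.5,0,0,3],[-30,7.8,0,-0.045,3],[-35,9.1,0,-0.045,3],[-40,10.4,0,-0.045,3],[-45,11.7,0,-0.045,3],[-49.4,12.85,0.5,-0.045,3],[-49.4,12.85,0.5,-0.045,3],[-49.4,12.85,0.5,-0.045,3],[-49.4,12.85,0.5,-0.045,3],[-49.4,12.85,0.5,-0.045,3]]'
python3 - <<'E'
from h import *
go(rk(-0.5,102.5))
for n in("scene","top"):
    p,d=snapshot(n); P=cloud(n,d); print(n)
    for o in comps(P,93,112,(600,700,-150,-50),8): print(loc(o[1]),*o)
    if n=="scene": save("pics/c5.png",cv2.resize(p[130:300,140:360],None,fx=3,fy=3))
E
```

```text
time: 58.7
tool_pos: [639.7, -90.8, 222.8]
tcp_rot: [-179.9, -0.0, 86.7]
ft_force: [0.3, 0.8, -1.9]
finger_gap: 34.1
grip_force: 80.5
at [639.7 -90.8 222.8] [-179.9   -0.    86.7] j [-13.  15.  79.   0.  85.  -9.] F [ 0.3  0.8 -1.9] gap 34.1 t 58.7
(np.float64(641.5), np.float64(-92.0), 102.5, 86.6) -> [-0.11  0.18 12.03] 0.001
scene
(8.6, -53.9) [ 647.9 -145.7] [ 646.9 -145.8] [20.1  7.4] 2.9 -0.6 101.1 33
(14.8, -28.0) [ 656.1 -118.9] [ 654.6 -120.3] [11.4 10.5] -86.1 -71.7 101.3 24
(2.1, 23.7) [646.  -67.5] [645. -68.] [36.8 12.5] -6.7 -4.6 101.8 87
top
(-3.0, 25.1) [640.  -66.9] [640.  -66.3] [36.3  9.4] -5.4 -4.3 101.7 66
(4.1, -26.8) [ 646.3 -120. ] [ 644.  -118.5] [19.8  9.5] -5.1 4.8 101.5 24
(-3.5, -54.5) [ 634.  -145.3] [ 634.8 -145.7] [36.9  8. ] -3.5 -2.1 101.2 59
```

View pics/c5.png

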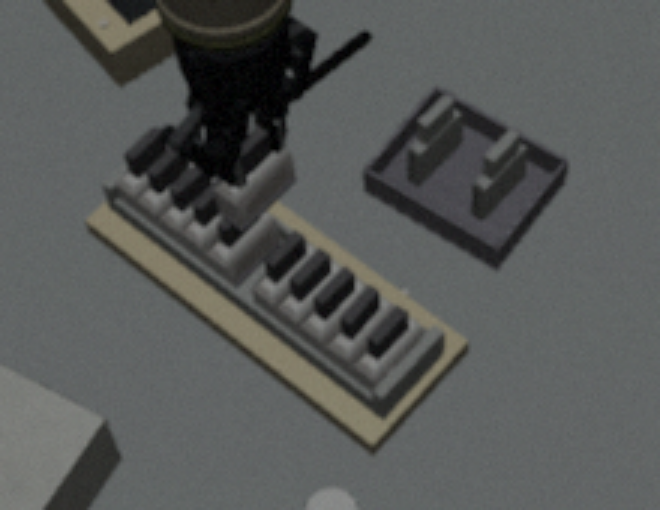

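The row is five on each side, with the last cartridge held above the gap at crop (250,250). Lowering it.

```bash
python3 -m crank '[[-0.05,0.2,3,0,3],[-0.05,0.2,5,0,3],[-0.05,0.2,6,0,3],[-0.05,0.2,7,0,3],[-0.05,0.2,8,0,3],[-0.05,0.2,8,0,3]]'
python3 -m crank '[[0,0,1,0,3],[0,0,2,0,3],[0,0,3,0,3],[0,0,3.8,0,3],[0,0,4.1,0,3],[0,0,4.2,0,3],[0,0,4.2,0,3]]'
python3 - <<'E'
from h import *
go(rk(-0.5,102.5))
E
```

```text
time: 59.4
tool_pos: [641.4, -93.0, 142.0]
tcp_rot: [-179.9, -0.0, 86.6]
ft_force: [-1.5, -0.4, -1.4]
finger_gap: 34.2
grip_force: 80.5
time: 60.1
tool_pos: [642.1, -93.4, 102.0]
tcp_rot: [180.0, 0.0, 86.6]
ft_force: [-2.2, 0.9, 4.5]
finger_gap: 34.1
grip_force: 81.4
at [642.1 -93.4 102. ] [180.    0.   86.6] j [-13.  21.  85.  -0.  73.  -9.] F [-2.2  0.9  4.5] gap 34.1 t 60.1
(np.float64(641.5), np.float64(-92.0), 102.5, 86.6) -> [ 0.14 -0.07 -0.05] -0.001
```

```bash
python3 -m crank '[[0,0,0,0,6],[0,0,0,0,6],[0,0,0,0,6],[0,0,-3,0,6],[0,0,-8,0,6],[0,0,-12,0,6],[-5,-3,-12,0.15,4],[-10,-6,-12,0.3,4],[-15,-9,-12,0.45,4],[-20,-12,-12,0.6,4],[-25,-15,-12,0.75,4],[-28,-15,-12,0.9,4],[-28,-15,-12,1.05,4],[-28,-15,-12,1.2,4],[-28,-15,-12,1.35,4],[-28,-15,-12,1.5,4],[-28,-15,-12,1.65,4],[-28,-15,-12,1.74,4],[-28,-15,-12,1.74,4],[-28,-15,-12,1.74,4]]' 25
python3 - <<'E'
from h import *
go((493.2,-386.3,150,-13.4),(493.2,-386.3,112,-13.4))
for n in("scene","top"):
    p,d=snapshot(n); P=cloud(n,d); print(n)
    for o in comps(P,93,112,(600,700,-250,100),8): print(loc(o[1]),*o)
    print(comps(P,70,95,(400,540,-120,60),8)); print(comps(P,75,125,(420,560,-450,-320),5))
    if n=="scene": save("pics/c6.png",cv2.resize(p[80:300,140:360],None,fx=2.5,fy=2.5))
E
```

```text
time: 62.1
tool_pos: [475.5, -363.9, 221.2]
tcp_rot: [180.0, -0.0, -13.0]
ft_force: [-0.7, -0.3, -0.0]
finger_gap: 40.2
grip_force: 0.0
at [ 475.5 -363.9  221.2] [180.  -0. -13.] j [-42.   8.  88.  -0.  84.  61.] F [-0.7 -0.3 -0. ] gap 40.2 t 62.1
(493.2, -386.3, 150, -13.4) -> [2.23 1.79 7.12] 0.008
(493.2, -386.3, 112, -13.4) -> [ 2.23  1.79 10.92] 0.008
scene
(2.1, -130.6) [ 636.9 -222.2] [ 635.9 -222. ] [36.5 15.7] -2.0 -4.4 102.4 83
(2.6, -107.5) [ 638.2 -197.2] [ 637.7 -199. ] [37.7 13.9] 0.8 -2.3 101.7 86
(2.0, -80.6) [ 639.8 -171. ] [ 638.7 -172.1] [38.6 11.7] -2.8 -2.9 101.9 86
(1.3, -56.0) [ 640.6 -147.1] [ 639.5 -147.5] [36.6 12.3] -2.9 -5.1 102.3 86
(2.7, -27.8) [ 642.7 -118.9] [ 642.5 -119.4] [35.9 12.5] -3.7 -6.3 101.7 86
(1.5, -4.2) [643.7 -94.7] [642.7 -95.8] [39.7 15.5] -6.8 -4.9 102.5 87
(1.5, 23.4) [646.2 -67.5] [644.4 -68.2] [38.8 13.8] -2.6 -3.2 101.6 89
(2.2, 50.0) [647. -41.] [646.7 -41.7] [38.1 11.3] -2.6 -2.6 102.3 87
(2.2, 75.8) [648.7 -16. ] [648.2 -16. ] [38.6 13.1] -3.3 -5.0 102.4 92
(1.2, 101.3) [650.1  10.3] [648.7   9.6] [37.8 11.6] 1.5 -0.8 102.6 86
(
[... 770 characters left out ...]
6  9.6] -6.1 -4.6 101.7 69
(-3.5, -55.7) [ 634.5 -146.6] [ 634.7 -146.9] [37.2 10.1] -4.2 -2.9 101.5 73
(-2.5, -79.6) [ 633.2 -170.4] [ 634.3 -170.8] [37.  10.1] -4.4 -2.9 101.1 73
(-3.2, 102.3) [643.8  10.8] [644.4  10.8] [36.2  9.4] -4.4 -0.2 101.1 68
(-2.5, 76.6) [642.9 -15.9] [643.5 -14.9] [37.5  9.4] -5.7 -4.6 101.6 67
(-2.9, 50.9) [641.6 -40.9] [641.6 -40.5] [36.4  9.4] -5.9 -2.7 101.6 73
(-3.8, 130.3) [645.3  38.6] [645.4  38.8] [36.3  9.6] -4.9 -4.0 101.8 75
[(array([454.4, -55.9]), array([453.5, -55.7]), array([34.5,  9.4]), -5.4, np.float64(-3.8), 84.9, np.int32(75)), (array([450.9,   8.5]), array([450.2,   9.1]), array([36.1,  9.2]), -5.4, np.float64(-3.1), 85.5, np.int32(75))]
[]
```

View pics/c6.png

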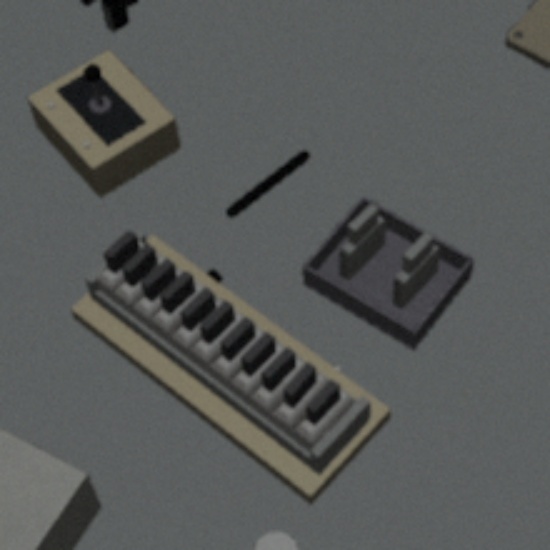

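All 11 cartridges stand in the trough with their tab tops at about 102 mm. Both spacers are in the tray, and the lever is still upright with its knob at crop (93,72). Now the lever goes over.

```bash
python3 -m crank '[[2.25,1.8,3,0,4],[2.25,1.8,6,0,4],[2.25,1.8,6,0,4],[2.25,1.8,9,0,4],[2.25,1.8,10.9,0,4],[2.25,1.8,10.9,0,4],[2.25,1.8,10.9,0,4],[2.25,1.8,10.9,0,0],[2.25,1.8,10.9,0,0],[2.25,1.8,10.9,0,0],[2.25,1.8,10.9,0,0],[2.25,1.8,10.9,0,0]]' 25
python3 - <<'E'
from h import *
go()
E
python3 -m crank '[[0,-0.6,0,0,0],[0,-1.2,0.15,0,0],[0,-1.8,0.35,0,0],[0,-2.4,0.6,0,0],[0,-2.8,0.8,0,0],[0,-3.2,1,0,0],[0,-3.4,1,0,0],[0,-3.4,1,0,0],[0,-3.4,1,0,0]]'
python3 - <<'E'
from h import *
go()
E
```

```text
time: 63.4
tool_pos: [494.3, -387.5, 114.8]
tcp_rot: [179.9, -0.2, -13.1]
ft_force: [-0.7, 0.2, 6.5]
finger_gap: 15.7
grip_force: 24.3
at [ 494.3 -387.5  114.8] [179.9  -0.2 -13.1] j [-43.  17.  89.  -0.  74.  60.] F [-0.7  0.2  6.5] gap 15.7 t 63.4
time: 64.3
tool_pos: [501.3, -361.1, 108.4]
tcp_rot: [179.2, -0.4, -13.2]
ft_force: [-12.1, -19.3, 17.9]
finger_gap: 16.1
grip_force: 68.8
at [ 501.3 -361.1  108.4] [179.2  -0.4 -13.2] j [-40.  16.  91.  -1.  72.  63.] F [-12.1 -19.3  17.9] gap 16.1 t 64.3
```

```bash
python3 -m crank '[[0,0,0,0,4],[0,0,0,0,4],[0,0,0,0,4],[0,0,-4,0,4],[0,0,-9,0,4],[0,5,-11,0,4],[0,10,-11,0,4],[0,15,-11,0,4],[0,15,-11,0,4],[0,15,-11,0,4],[0,15,-11,0,4]]'
python3 - <<'E'
from h import *
go((500,-355,200,-13.4))
box=(430,560,-450,-310)
for n in("scene","top"):
    p,d=snapshot(n); P=cloud(n,d)
    z=P[...,2]; m=(z>88)&(z<125)&(P[...,0]>box[0])&(P[...,0]<box[1])&(P[...,1]>box[2])&(P[...,1]<box[3])
    print(n,P[m].mean(0),P[m].max(0),m.sum())
    if n=="top": save("pics/l3.png",cv2.resize(p[170:290,380:520],None,fx=4,fy=4))
E
```

```text
time: 65.4
tool_pos: [467.2, -498.1, 211.4]
tcp_rot: [-179.9, 0.1, -13.1]
ft_force: [-1.2, -0.0, 0.1]
finger_gap: 39.8
grip_force: 0.0
at [ 467.2 -498.1  211.4] [-1.799e+02  1.000e-01 -1.310e+01] j [-51.  21.  73.   0.  85.  52.] F [-1.2 -0.   0.1] gap 39.8 t 65.4
(500, -355, 200, -13.4) -> [ -0.05 -14.68   1.14] 0.005
scene [ 502.58778314 -355.15496078  105.86561615] [ 509.4505562  -347.61063765  112.30091503] 36
top [ 495.38248452 -354.73804705  105.92232061] [ 504.56690961 -347.34202928  111.62812252] 51
```

View pics/l3.png

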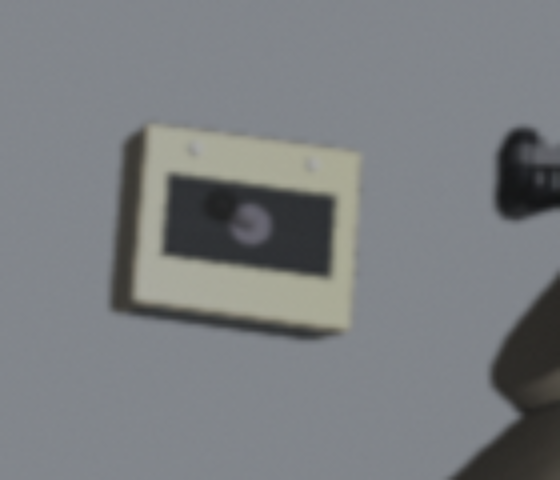

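The knob now sits at crop (222,207), about 30 mm over to the +y side. That is roughly 0.59 rad, at the stop, and the arm is clear of everything.

```bash
python3 -c "from bench import hand_in; print(hand_in())"
```

```text
the job is handed in; nothing more can be done
None
```

The job is handed in at about 65 s: by the last camera check the lever is fully over to the other side (about 0.59 rad), both spacers are in the tray, and all 11 cartridges stand home and upright. The hand-in returned no verdict.

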